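Sort equipment feet by drag and close up the rejects

ROBOT

A 6-joint arm with a two-finger parallel gripper is mounted at the origin on the work surface. World frame = base frame: x ahead of the robot, y to its left, z up, the work surface at z = 0. Lengths are in m, angles in rad, forces in N, time in s.
With the tool pointing down it reaches from about 0.25 to 0.775 m from the base axis. Payload 4 kg.
Tool frame: the origin (TCP) lies midway between the tips of the shut fingers; the grasp point (between the pads) lies 19 mm behind it; y points along the fingers, x is the direction in which the jaws open and shut, and the axes are right-handed (so a half turn about y gives the same grasp; the last joint's range is limited). The gripper opens to 94 mm and grips with 3 to 60 N. Pads are 16 mm wide; open, the fingers measure 119 mm over their backs; the gripper's body (75 mm by 177 mm) begins 78 mm behind the grasp point.
Start: joints at [-0.103, 0.087, 1.371, -0, 1.684, -0.103], TCP at [0.55, -0, 0.175] pointing down, gripper open.
Joint ranges: [-3.1, 3.1], [-0.76, 2.03], [0.27, 2.55], [-1.08, 4.22], [0.17, 2.65], [-2.57, 2.57]. Speed limits (rad/s): [2.79, 2.79, 3.14, 3.14, 3.14, 3.14].

INTERFACE

Orientations are given as [roll, pitch, yaw] about the fixed x, y, z axes, in that order (R = Rz(yaw) Ry(pitch) Rx(roll)).
In Python, from bench import robot gives the robot as it stands.
- The arm moves only by the shell command python3 -m creep 'ROWS'. ROWS is JSON, a list of rows, each a list of 7 numbers: the shift along the tool's x, y, z in mm, then the turn, a rotation vector about the tool's x, y, z in degrees, then the closure in counts, from 0 (fully open) to 255 (shut). A call has 1 to 5 rows; each row is the pose to reach, as a shift and turn from the pose commanded when the call began, along the tool's axes at that moment; what a row does not reach only later rows make up. A row lasts 1/8 s, in which the tool goes at most 62.5 mm and 10.7 degrees, less where a joint would pass 70% of its speed; a pose out of reach is approached as far as the arm can. A call with a gripper value outside its range is refused whole. The fingers move at their own pace and stop on an object; the grip force is fixed at half the most. Time passes only in rows, so rows that repeat a pose let the fingers close. It gives the time, the measured TCP pose, the force and the opening at its end, in the units of the state.
- robot.get_obs(): the state, without advancing time (a new reading comes with each control period).
- robot.snapshot(name): name is "scene" or "side" or "wrist"; returns a dict with "color" (420x560x3 uint8, blue, green, red), "fx", "fy", "cx", "cy" (pixels), "world_from_camera" (4x4, takes a point from camera to world coordinates); the wrist camera has in their place "mount" (4x4, takes a point from camera to tool coordinates, whose origin is the TCP and whose axes are the tool frame's). Camera axes: x right, y down, z forward; pixel columns grow to the right and rows downward; lengths in m; the calibration is good to about 2 mm. A picture is of the moment at which its call begins: read the wrist's pose just before it. There is no depth.
- robot.close_job(): hands the job in, once; it reports no verdict.
Trained networks look in the newest picture that a camera, given by its name, has taken for a name from the list of things; names that differ only in an ending like _2 or _b are one class to them, and where a whole thing is asked for, a point or a joint stands for the part that bears it (a point fixed in the world has none). Each returns a list of dicts, best first, with "p" (0 to 1); they miss things now and then, are a little off and sometimes report something else, mostly with a low value. They report only what shows in the picture. A call takes as long as a camera call. They do not tell look-alikes from the thing itself.
- robot.spot_in(name, camera): "point" ([x, y, z] in m, in world coordinates, good to about 4 mm: the middle of the surface that is visible of it).
- robot.landmark_of(name, camera): "point" ([x, y, z] in m, in world coordinates, good to about 4 mm: a listed point, or the origin of a listed thing).
The state is a dict: "time": time; "joint_positions": joint angles; "qvel": joint speeds; "joint_torque": joint torques, N m; "tool_pos": TCP position; "ee_rot": TCP orientation; "wrist_force": force on the tool from outside, world axes, zero at the start; "wrist_torque": the same for the moment, N m; "width": finger opening in m.
Only numpy, scipy, OpenCV 4.12 (cv2) and the standard library are available. Lean on these libraries where they do the work, as an engineer would, in place of code of your own. Each camera call takes 0.05 s, during which the arm holds its last target.

TASK

A carton of replacement equipment feet has come in, and some of them have glazed, slippery rubber soles. Swing both flaps of the carton wide open, test the feet by dragging them sole down across the flat steel plate and feeling the drag, stand the ones that grip well upright in the red basket and leave the slippery ones standing upright in the carton, then push both flaps shut over them. Leave the bottle and the jar where they are.

Things in the scene. Friction and masses are not known exactly. Their poses are not given: they have to be found in the camera images.
- carton: cardboard carton fixed to the bench, 266 (its x) x 178 (its y) x 66 mm high, walls and floor 5 mm; origin: centre of its underside, z up. Four or five feet stand in it, in two rows (y about -40, +40 mm) of three places (x about -80, 0, +80 mm). It stands left or right of the plate, the basket on the other side. Two flaps are hinged along the tops of its long walls
- flap_left (a joint): angle of the flap on the carton's +y long wall, rad: 0 shut (level), 1.57 upright, 2.6 stop, leaning outward; starts ajar at 0.55 to 0.9. 262 mm long, 52 mm from crease to free edge, 4 mm thick; shut, a 74 mm gap to the other flap. Smooth card, stiff crease: stays where left, 1 N swings it; a finger sweeping outward (or, to shut, inward) just above the rim carries it over
- flap_right (a joint): the same for the flap on the carton's -y long wall
- flap_left_hinge (a point): middle of the left flap's crease, at the carton's y = +89 mm, 66 mm above its underside
- flap_right_hinge (a point): middle of the right flap's crease, at the carton's y = -89 mm, 66 mm above its underside
- flap_left_edge (a point): middle of the left flap's free edge; moves with the flap
- flap_right_edge (a point): middle of the right flap's free edge; moves with the flap
- foot_A: levelling foot (None if absent): sole disc 70 mm across, 14 mm high, with a plain round metal stem 22 mm across up to 50 mm above the sole; 0.38 to 0.52 kg, weight low. Origin: centre of the sole's underside, z up the stem. Starts upright in the carton. All look alike; hidden sole friction on the plate: sound 0.65 to 0.95 of the load, glazed 0.15 to 0.25; at least one of each kind is present
- foot_B: another levelling foot, as foot_A
- foot_C: another levelling foot, as foot_A
- foot_D: another levelling foot, as foot_A
- foot_E: another levelling foot, as foot_A
- foot_F: another levelling foot, as foot_A
- plate: flat dark steel test plate fixed to the bench, 160 (its x) x 120 (its y) x 8 mm high; origin: centre of its underside, top 8 mm above it
- basket: loose red plastic basket, 0.6 kg, open on top, 250 (its x) x 130 (its y) x 45 mm high outside, walls and floor 5 mm, rim bead 4 mm wider each side; empty at the start; room for three feet in a row along its x (about 75 mm apart). Origin: centre of its underside, z up
- spray: bystander: white plastic bottle, 48 mm across, 115 mm tall; origin at the centre of its base
- jar: bystander: white plastic jar with a lid, 56 mm across, 70 mm tall; origin at the centre of its base
Things that resemble listed ones, but are neither listed nor needed, are in the scene too. Leave any orange or turquoise look-alike of the foot_B alone. What is shaped like the foot_F but green is not meant.

How it is judged:
On the way, in this order (a step that is already met when the one before it is completed fails the run):
1. both carton flaps are swung open well past upright (value of joint each of flap_left, flap_right above 1.75 rad), for 0.2 s.
2. a foot is dragged, upright, across the test plate (((contact force between foot_A and plate above 0.5 N and linear speed of foot_A above 0.006 m/s and angle between foot_A's own z axis and vertical below 0.25 rad) or (contact force between foot_B and plate above 0.5 N and linear speed of foot_B above 0.006 m/s and angle between foot_B's own z axis and vertical below 0.25 rad) or (contact force between foot_C and plate above 0.5 N and linear speed of foot_C above 0.006 m/s and angle between foot_C's own z axis and vertical below 0.25 rad) or (contact force between foot_D and plate above 0.5 N and linear speed of foot_D above 0.006 m/s and angle between foot_D's own z axis and vertical below 0.25 rad) or (contact force between foot_E and plate above 0.5 N and linear speed of foot_E above 0.006 m/s and angle between foot_E's own z axis and vertical below 0.25 rad) or (contact force between foot_F and plate above 0.5 N and linear speed of foot_F above 0.006 m/s and angle between foot_F's own z axis and vertical below 0.25 rad))), for 0.2 s.
3. every foot that grips well stands in the basket and every slippery one stands in the carton (x of sound_sole_1 in the frame of basket between -0.093 and 0.093 m and y of sound_sole_1 in the frame of basket between -0.032 and 0.032 m and z of sound_sole_1 in the frame of basket between 0.004 and 0.026 m and angle between each of sound_sole_1, sound_sole_2, sound_sole_3, glazed_sole_1, glazed_sole_2, glazed_sole_3's own z axis and vertical below 0.25 rad and x of sound_sole_2 in the frame of basket between -0.093 and 0.093 m and y of sound_sole_2 in the frame of basket between -0.032 and 0.032 m and z of sound_sole_2 in the frame of basket between 0.004 and 0.026 m and x of sound_sole_3 in the frame of basket between -0.093 and 0.093 m and y of sound_sole_3 in the frame of basket between -0.032 and 0.032 m and z of sound_sole_3 in the frame of basket between 0.004 and 0.026 m and x of glazed_sole_1 in the frame of carton between -0.1 and 0.1 m and y of glazed_sole_1 in the frame of carton between -0.056 and 0.056 m and z of glazed_sole_1 in the frame of carton between 0.004 and 0.026 m and x of glazed_sole_2 in the frame of carton between -0.1 and 0.1 m and y of glazed_sole_2 in the frame of carton between -0.056 and 0.056 m and z of glazed_sole_2 in the frame of carton between 0.004 and 0.026 m and x of glazed_sole_3 in the frame of carton between -0.1 and 0.1 m and y of glazed_sole_3 in the frame of carton between -0.056 and 0.056 m and z of glazed_sole_3 in the frame of carton between 0.004 and 0.026 m), for 0.2 s.
At the end, for the whole second after the job is handed in: Every present foot with a sound sole stands upright (within 0.25 rad) on the floor of the basket, every one with a glazed sole stands upright on the floor of the carton, and both flaps are shut to less than 0.35 rad (all of step 3 and value of joint each of flap_left, flap_right below 0.35 rad); the robot touches nothing.
It fails at once if spray knocked aside or over (distance of spray from where it was at the start of the episode above 0.03 m or angle between spray's own z axis and vertical above 0.5 rad).
It fails at once if jar knocked aside or over (distance of jar from where it was at the start of the episode above 0.03 m or angle between jar's own z axis and vertical above 0.5 rad).
Of foot_A, foot_B, foot_C, foot_D, foot_E, foot_F only 4 to 5 are there at a start; the rules pass over those that are not, and their reading is None.
At some moment in a run one of foot_A, foot_B, foot_C, foot_D, foot_E, foot_F, basket may be knocked a few centimetres aside while the robot is not near it.
It also fails if it takes over 210 s, if anything falls off the work surface, if the arm or the gripper's body presses on something with over 40 N, if the wrist force passes 120 N, or if a joint passes its speed limit or range.

## Working session

There is one attempt and no reset: what is moved stays moved. The work goes in short steps, Python scripts to look and compute and a shell command to move; the robot and the scene stay as the last step left them, time stands still between calls to the robot, and variables do not carry over. Pictures are saved under pics/ and viewed, and the job is handed in when it is done.

```bash
ls; mkdir -p pics
python3 - <<'E'
from bench import robot
import cv2
o=robot.get_obs()
print({k:(v if not hasattr(v,'__len__') else [round(float(x),3) for x in v]) for k,v in o.items()})
for n in ("scene","side","wrist"):
    s=robot.snapshot(n); cv2.imwrite(f"pics/{n}0.png",s["color"])
    print(n,s.get("world_from_camera",s.get("mount")),s["fx"],s["cx"],s["cy"])
for n in ["carton","plate","basket","spray","jar","foot_A","flap_left_hinge","flap_right_hinge","flap_left_edge","flap_right_edge"]:
    for c in("scene","side"):
        for d in robot.landmark_of(n,c)[:8]: print(n,c,[round(float(x),3) for x in d["point"]],round(d["p"],2))
E
```

```text
pics
{'time': 0.0, 'joint_positions': [-0.103, 0.088, 1.372, 0.0, 1.684, -0.103], 'qvel': [-0.001, -0.003, 0.0, -0.0, -0.001, 0.001], 'joint_torque': [0.001, -34.018, -30.242, 0.072, 0.033, -0.0], 'tool_pos': [0.549, 0.0, 0.174], 'ee_rot': [-1.571, 0.002, 0.0], 'wrist_force': [0.77, -0.491, 0.177], 'wrist_torque': [-0.034, 0.009, 0.018], 'width': 0.09363097596071164}
scene [[ 0.57853439  0.68246727 -0.44669496  1.04956978]
 [ 0.81551115 -0.47358551  0.33265347 -0.32055023]
 [ 0.01547684 -0.55673619 -0.83054517  0.93969481]
 [ 0.          0.          0.          1.        ]] 392.4496182004228 285.36656586352956 212.16412274207946
side [[-0.99457789 -0.08076051  0.06551761  0.50993159]
 [-0.10167797  0.62294204 -0.77563187  0.96868222]
 [ 0.02182676 -0.77808801 -0.62777595  0.82409772]
 [ 0.          0.          0.          1.        ]] 544.9596950999509 271.58351366916133 209.36207396494905
wrist [[ 9.99999875e-01  4.78500588e-04  1.44644886e-04  2.55027069e-04]
 [-3.16890353e-05 -2.28093560e-01  9.73639218e-01 -2.08836919e-01]
 [ 4.98879505e-04 -9.73639101e-01 -2.28093517e-01  6.5043
[... 370 characters left out ...]
y scene [0.687, -0.057, 0.002] 0.73
spray scene [0.62, 0.287, 0.007] 0.37
spray side [0.693, -0.054, 0.005] 0.65
jar scene [0.705, 0.06, 0.001] 0.91
jar side [0.709, 0.064, 0.0] 0.75
jar side [0.515, -0.275, -0.0] 0.35
flap_left_hinge scene [0.542, 0.338, 0.064] 0.57
flap_left_hinge side [0.549, 0.337, 0.066] 0.95
flap_right_hinge scene [0.531, 0.164, 0.072] 0.95
flap_right_hinge side [0.531, 0.161, 0.065] 0.96
flap_left_edge scene [0.541, 0.296, 0.096] 0.63
flap_left_edge side [0.539, 0.299, 0.094] 0.92
flap_right_edge scene [0.529, 0.2, 0.105] 0.71
flap_right_edge side [0.53, 0.201, 0.102] 0.73
flap_right_edge side [0.533, 0.248, -0.003] 0.67
flap_right_edge side [0.537, 0.298, 0.094] 0.39
```

View pics/scene0.png

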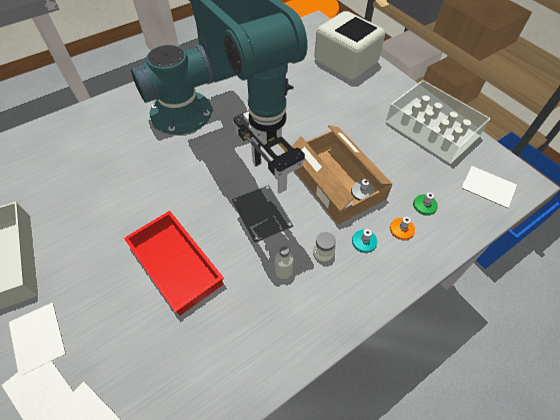

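View pics/side0.png

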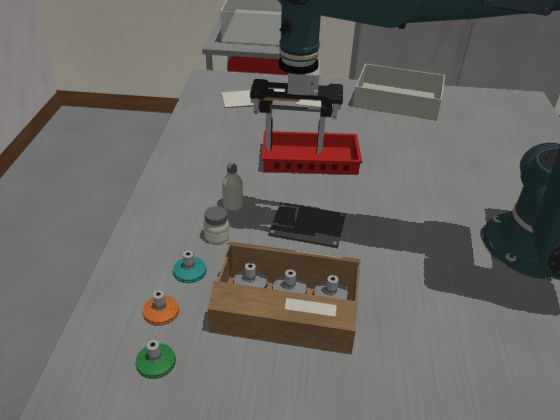

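View pics/wrist0.png

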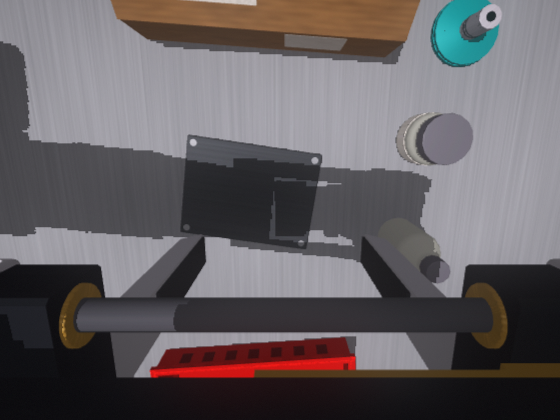

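```bash
python3 -m creep '[[-6,0,62,0,0,0,255],[-12,0,124,0,0,0,255],[-12,0,186,0,0,0,255],[-12,0,249,0,0,0,255],[-12,0,249,0,0,0,255]]'
python3 - <<'E'
from bench import robot
import cv2
o=robot.get_obs()
print(o["tool_pos"],o["width"])
for n in ("side","wrist","scene"):
    s=robot.snapshot(n); cv2.imwrite(f"pics/{n}1.png",s["color"])
for n in ["carton","foot_A","flap_left_hinge","flap_right_hinge","flap_left_edge","flap_right_edge"]:
    for c in("scene","side","wrist"):
        for d in robot.landmark_of(n,c)[:8]: print(n,c,[round(float(x),3) for x in d["point"]],round(d["p"],2))
E
```

```text
time: 1.78
tool_pos: [0.537, 0.2531, 0.1747]
ee_rot: [-1.57, 0.001, 0.006]
wrist_force: [-0.4, -0.8, -0.1]
width: 0.0472
[0.53698687 0.25310441 0.17467211] 0.04715753677079582
carton scene [0.542, 0.25, -0.001] 0.67
carton side [0.533, 0.248, -0.002] 0.72
carton side [0.453, 0.215, -0.0] 0.71
carton side [0.54, 0.297, 0.095] 0.29
carton side [0.707, 0.064, -0.001] 0.2
carton wrist [0.535, 0.249, -0.001] 0.85
flap_left_hinge scene [0.541, 0.339, 0.069] 0.7
flap_left_hinge side [0.545, 0.34, 0.067] 0.61
flap_left_hinge wrist [0.543, 0.338, 0.067] 0.71
flap_right_hinge scene [0.529, 0.164, 0.069] 0.55
flap_right_hinge side [0.531, 0.162, 0.065] 0.55
flap_right_hinge side [0.538, 0.213, 0.005] 0.47
flap_right_hinge wrist [0.527, 0.164, 0.067] 0.85
flap_left_edge scene [0.537, 0.298, 0.092] 0.87
flap_left_edge scene [0.533, 0.2, 0.105] 0.7
flap_left_edge side [0.539, 0.296, 0.095] 0.91
flap_left_edge wrist [0.538, 0.297, 0.091] 0.91
flap_right_edge scene [0.533, 0.202, 0.106] 0.95
flap_right_edge side [0.531, 0.199, 0.103] 0.73
flap_right_edge wrist [0.532, 0.201, 0.103] 0.82
```

View pics/wrist1.png

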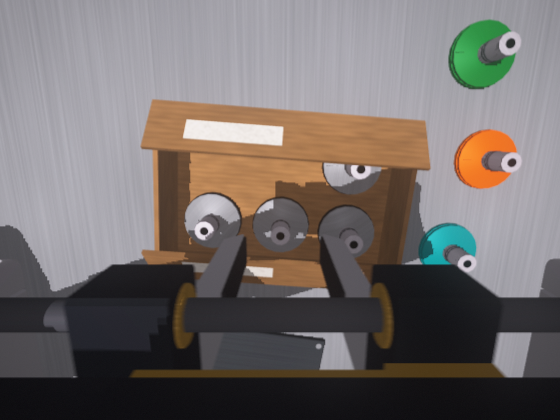

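View pics/side1.png

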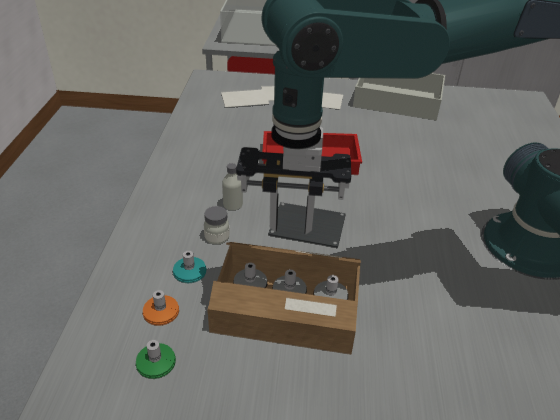

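```bash
python3 -m creep '[[0,48,0,0,0,0,255],[0,95,0,0,0,0,255],[0,95,0,0,0,0,255],[0,95,30,0,0,0,255],[0,95,60,0,0,0,255]]';  python3 -m creep '[[0,0,15,0,0,0,255],[0,0,28,0,0,0,255],[0,0,40,0,0,0,255],[0,0,40,0,0,0,255]]'
python3 - <<'E'
from bench import robot
import cv2
for n in ("side","wrist","scene"):
    s=robot.snapshot(n); cv2.imwrite(f"pics/{n}2.png",s["color"])
for n in ["flap_left_hinge","flap_left_edge"]:
    for c in("scene","side","wrist"):
        for d in robot.landmark_of(n,c)[:2]: print(n,c,[round(float(x),3) for x in d["point"]],round(d["p"],2))
E
```

```text
time: 3.45
tool_pos: [0.5397, 0.3101, 0.0836]
ee_rot: [-1.569, -0.004, -0.001]
wrist_force: [-0.4, -0.3, 0.1]
width: 0.0004
time: 3.95
tool_pos: [0.538, 0.3494, 0.0803]
ee_rot: [-1.571, -0.0, 0.001]
wrist_force: [-0.8, 0.5, -0.7]
width: 0.0006
flap_left_hinge scene [0.545, 0.339, 0.066] 0.57
flap_left_hinge side [0.546, 0.342, 0.067] 0.63
flap_left_edge scene [0.539, 0.297, 0.093] 0.62
flap_left_edge side [0.542, 0.298, 0.095] 0.88
```

View pics/side2.png

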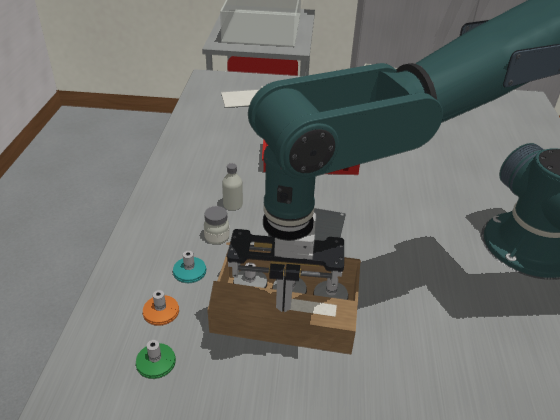

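Run:
```python
import cv2
a=cv2.imread("pics/side2.png")[220:370,190:380];b=cv2.imread("pics/scene2.png")[100:240,280:420]
cv2.imwrite("pics/c2.png",cv2.resize(a,None,fx=4,fy=4,interpolation=2));cv2.imwrite("pics/d2.png",cv2.resize(b,None,fx=4,fy=4))
```

```text
(no output)
```

View pics/c2.png

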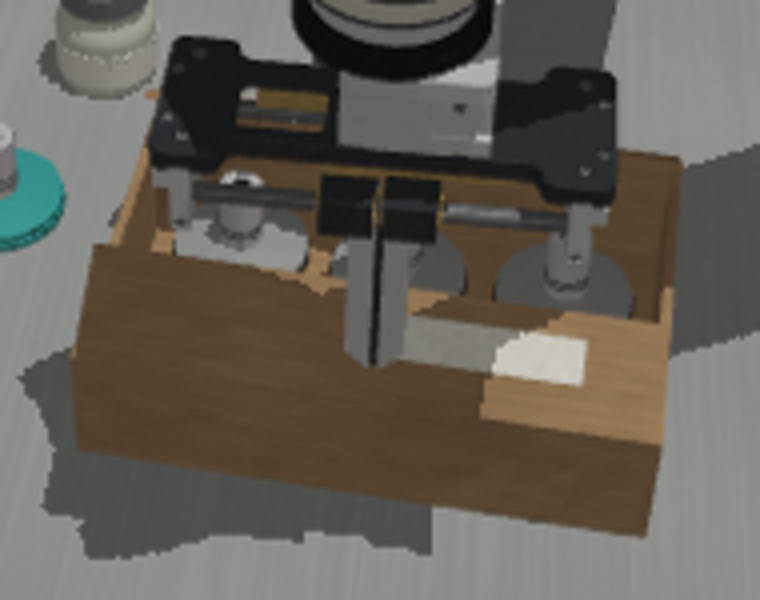

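View pics/d2.png

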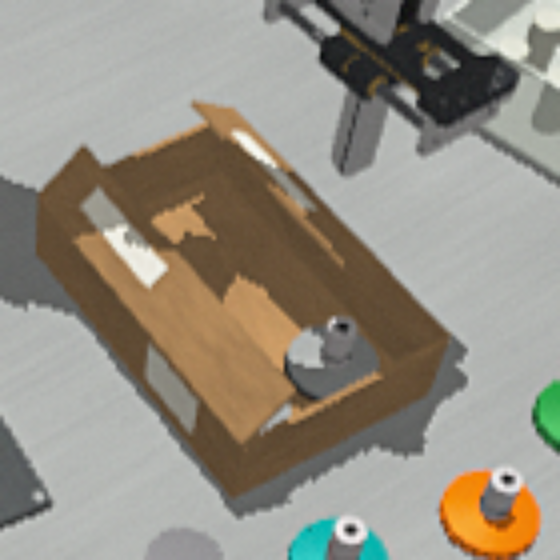

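View pics/wrist2.png

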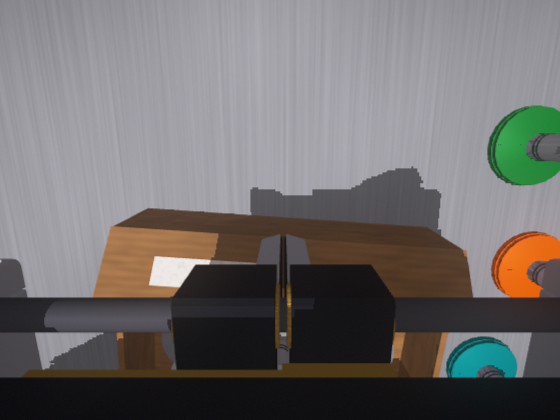

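```bash
python3 -m creep '[[0,-50,0,0,0,0,255],[0,-50,0,0,0,0,255],[0,-50,-50,0,0,0,255],[0,-50,-99,0,0,0,255],[0,-50,-99,0,0,0,255]]';  python3 -m creep '[[0,25,0,0,0,0,255],[0,50,0,0,0,0,255],[0,52,0,0,0,0,255],[0,52,0,0,0,0,255]]';  python3 -m creep '[[0,0,15,0,0,0,255],[0,0,30,0,0,0,255],[0,0,40,0,0,0,255],[0,0,50,0,0,0,255]]'
python3 - <<'E'
from bench import robot
import cv2
for n in ("side","wrist","scene"):
    s=robot.snapshot(n); cv2.imwrite(f"pics/{n}3.png",s["color"])
for n in ["flap_left_edge"]:
    for c in("scene","side","wrist"):
        for d in robot.landmark_of(n,c)[:2]: print(n,c,[round(float(x),3) for x in d["point"]],round(d["p"],2))
a=cv2.imread("pics/side3.png")[220:370,190:380]
cv2.imwrite("pics/c3.png",cv2.resize(a,None,fx=4,fy=4,interpolation=2))
E
```

```text
time: 5.03
tool_pos: [0.5379, 0.247, 0.1296]
ee_rot: [-1.572, 0.001, -0.004]
wrist_force: [0.4, 0.7, 0.2]
width: 0.0006
time: 5.52
tool_pos: [0.5381, 0.2506, 0.0786]
ee_rot: [-1.57, -0.0, 0.001]
wrist_force: [0.3, -0.1, -0.6]
width: 0.0006
time: 6.02
tool_pos: [0.538, 0.3011, 0.0784]
ee_rot: [-1.571, -0.0, 0.001]
wrist_force: [-0.6, -1.2, 0.7]
width: 0.0004
flap_left_edge scene [0.539, 0.3, 0.092] 0.63
flap_left_edge side [0.537, 0.295, 0.094] 0.97
flap_left_edge wrist [0.539, 0.298, 0.093] 0.7
```

View pics/c3.png

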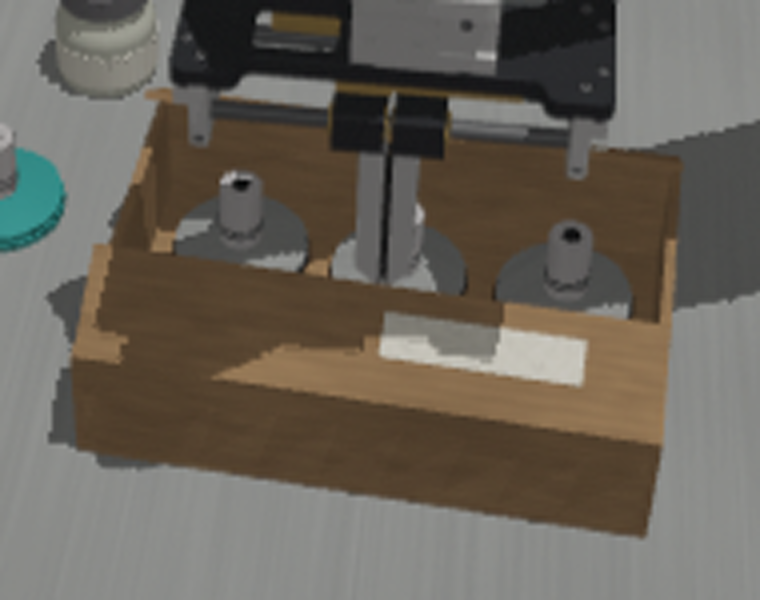

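```bash
python3 -m creep '[[0,0,6,0,0,0,255],[0,0,12,0,0,0,255],[0,0,12,0,0,0,255]]'
python3 - <<'E'
from bench import robot
import cv2
for n in ("side","wrist","scene"):
    s=robot.snapshot(n); cv2.imwrite(f"pics/{n}4.png",s["color"])
for n in ["flap_left_edge"]:
    for c in("scene","side","wrist"):
        for d in robot.landmark_of(n,c)[:2]: print(n,c,[round(float(x),3) for x in d["point"]],round(d["p"],2))
a=cv2.imread("pics/side4.png")[220:370,190:380]
cv2.imwrite("pics/c4.png",cv2.resize(a,None,fx=4,fy=4,interpolation=2))
E
```

```text
time: 6.7
tool_pos: [0.538, 0.3125, 0.0783]
ee_rot: [-1.571, -0.0, 0.001]
wrist_force: [0.1, -0.2, -0.0]
width: 0.0006
flap_left_edge scene [0.537, 0.296, 0.093] 0.94
flap_left_edge side [0.539, 0.298, 0.093] 0.61
```

View pics/c4.png

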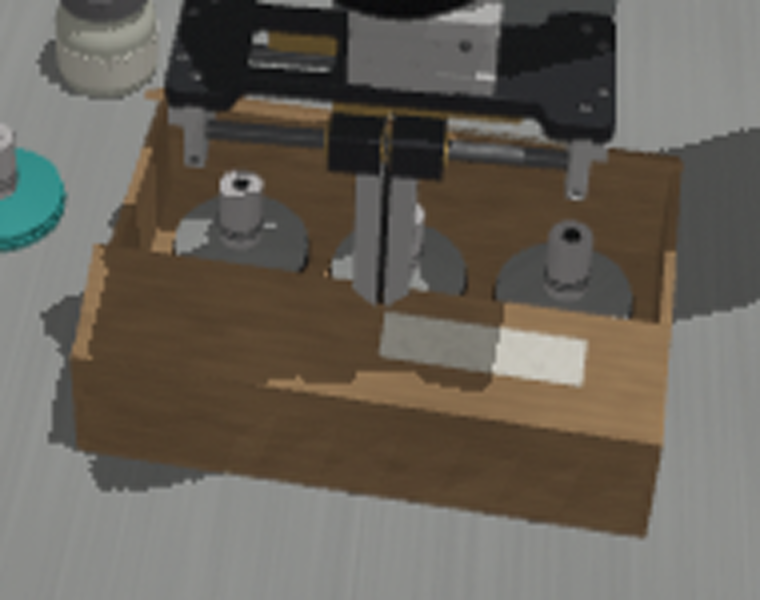

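```bash
cat > h.py <<'E'
from bench import robot
import cv2, numpy as np
def proj(s,p,wfc=None):
    W=np.array(s["world_from_camera"]) if wfc is None else wfc
    q=np.linalg.inv(W)@np.r_[p,1]; return (round(s["fx"]*q[0]/q[2]+s["cx"],1),round(s["fy"]*q[1]/q[2]+s["cy"],1))
E
python3 - <<'E'
from h import *
o=robot.get_obs();print(o["tool_pos"])
s=robot.snapshot("side");c=robot.snapshot("scene")
for p in [o["tool_pos"],[.538,.3125,.09],[.538,.3125,.1],[.54,.338,.066],[.538,.298,.094]]: print(p,proj(s,p),proj(c,p))
im=c["color"][100:240,280:420]; cv2.imwrite("pics/d5.png",cv2.resize(im,None,fx=4,fy=4))
E
```

```text
[0.53806072 0.31187741 0.07832958]
[0.53806072 0.31187741 0.07832958] (np.float64(284.1), np.float64(303.3)) (np.float64(355.6), np.float64(154.7))
[0.538, 0.3125, 0.09] (np.float64(284.4), np.float64(299.2)) (np.float64(356.4), np.float64(151.9))
[0.538, 0.3125, 0.1] (np.float64(284.6), np.float64(295.4)) (np.float64(357.0), np.float64(149.5))
[0.54, 0.338, 0.066] (np.float64(281.5), np.float64(319.0)) (np.float64(361.9), np.float64(154.2))
[0.538, 0.298, 0.094] (np.float64(285.1), np.float64(291.6)) (np.float64(352.8), np.float64(153.0))
```

View pics/d5.png

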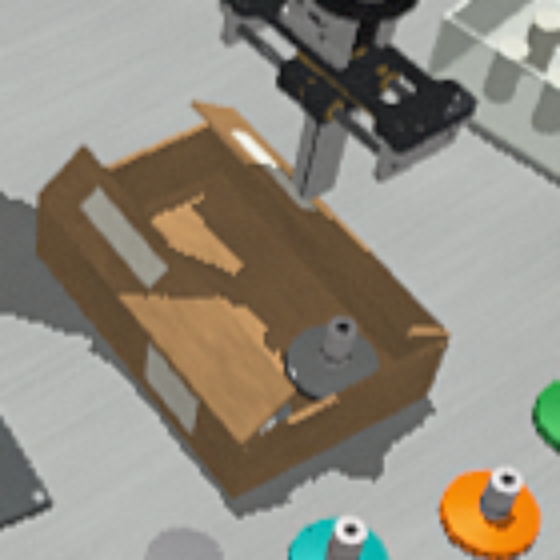

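```bash
cat >> h.py <<'E'
def P(s):
    W=np.array(s["world_from_camera"]); K=np.array([[s["fx"],0,s["cx"]],[0,s["fy"],s["cy"]],[0,0,1]])
    return K@np.linalg.inv(W)[:3]
def tri(s1,u1,s2,u2):
    X=cv2.triangulatePoints(P(s1),P(s2),np.array(u1,float),np.array(u2,float))[:,0]; return X[:3]/X[3]
E
python3 - <<'E'
from h import *
s=robot.snapshot("side");c=robot.snapshot("scene")
print(tri(s,(285,296),c,(356.2,150.8)))
a=s["color"][260:310,250:320];cv2.imwrite("pics/c6.png",cv2.resize(a,None,fx=10,fy=10,interpolation=0))
a=c["color"][120:160,320:380];cv2.imwrite("pics/d6.png",cv2.resize(a,None,fx=10,fy=10,interpolation=0))
E
```

```text
[0.53752197 0.31034842 0.09593266]
```

View pics/c6.png

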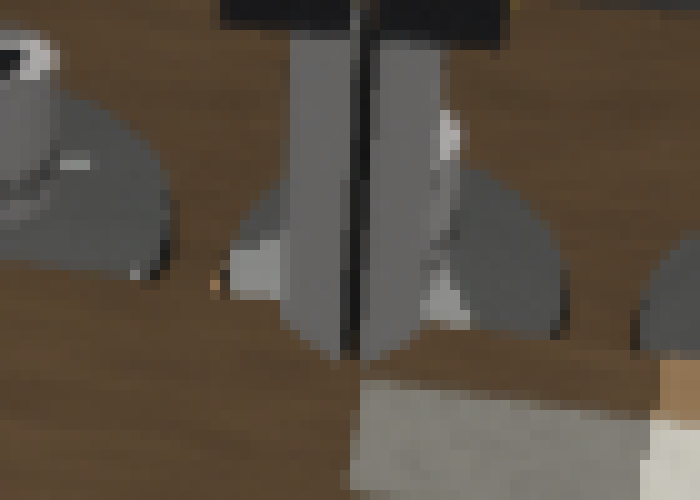

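View pics/d6.png

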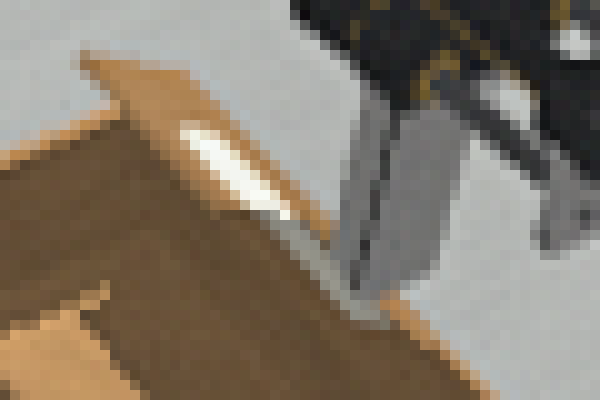

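```bash
python3 -m creep '[[0,-25,0,0,0,0,255],[0,-25,-30,0,0,0,255],[0,-25,-62,0,0,0,255],[0,-25,-62,0,0,0,255]]';  python3 -m creep '[[0,20,0,0,0,0,255],[0,44,0,0,0,0,255],[0,44,0,0,0,0,255],[0,44,0,0,0,0,255]]';  python3 -m creep '[[0,0,20,0,0,0,255],[0,0,40,0,0,0,255],[0,0,55,0,0,0,255],[0,0,70,0,0,0,255],[0,0,80,0,0,0,255]]'
python3 - <<'E'
from h import *
for n in ("side","wrist","scene"):
    s=robot.snapshot(n); cv2.imwrite(f"pics/{n}7.png",s["color"])
for n in ["flap_left_edge"]:
    for c in("scene","side","wrist"):
        for d in robot.landmark_of(n,c)[:2]: print(n,c,[round(float(x),3) for x in d["point"]],round(d["p"],2))
a=cv2.imread("pics/side7.png")[220:370,190:380]
cv2.imwrite("pics/c7.png",cv2.resize(a,None,fx=4,fy=4,interpolation=2))
E
```

```text
time: 7.7
tool_pos: [0.5382, 0.2484, 0.1036]
ee_rot: [-1.571, -0.0, -0.003]
wrist_force: [-0.6, 0.8, -0.0]
width: 0.0003
time: 8.2
tool_pos: [0.5384, 0.2507, 0.0601]
ee_rot: [-1.57, -0.001, 0.001]
wrist_force: [-0.6, 0.6, 0.8]
width: 0.0008
time: 8.82
tool_pos: [0.5379, 0.3317, 0.0593]
ee_rot: [-1.57, -0.0, 0.001]
wrist_force: [0.6, -1.9, 0.2]
width: -0.0
flap_left_edge scene [0.544, 0.344, 0.115] 0.95
flap_left_edge side [0.544, 0.344, 0.115] 0.93
flap_left_edge wrist [0.539, 0.346, 0.116] 0.73
```

View pics/c7.png

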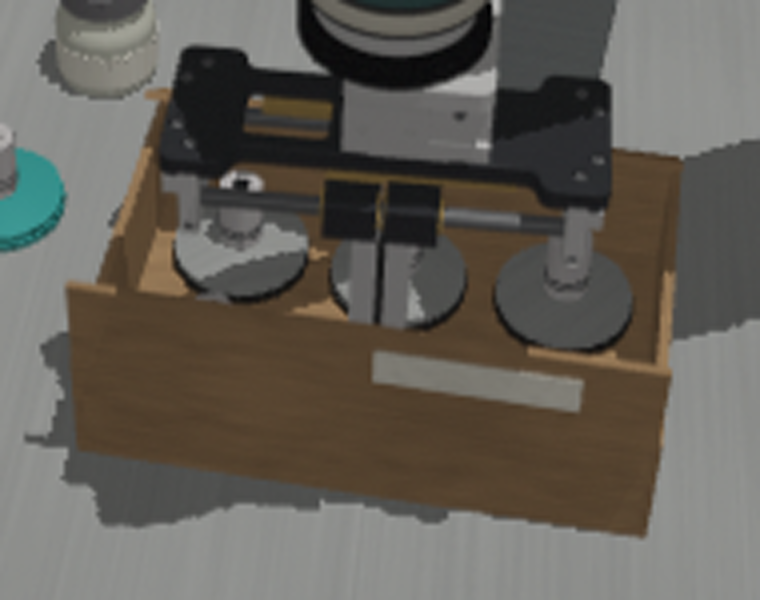

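```bash
python3 -m creep '[[0,0,8,0,0,0,255],[0,0,15,0,0,0,255],[0,0,20,0,0,0,255],[0,0,20,0,0,0,255]]'
python3 - <<'E'
from h import *
for n in ("side","wrist","scene"):
    s=robot.snapshot(n); cv2.imwrite(f"pics/{n}8.png",s["color"])
for n in ["flap_left_edge"]:
    for c in("scene","side","wrist"):
        for d in robot.landmark_of(n,c)[:2]: print(n,c,[round(float(x),3) for x in d["point"]],round(d["p"],2))
E
```

```text
time: 9.62
tool_pos: [0.538, 0.351, 0.0595]
ee_rot: [-1.57, -0.0, 0.001]
wrist_force: [-0.3, -0.6, 0.2]
width: 0.0005
flap_left_edge scene [0.545, 0.373, 0.101] 0.64
flap_left_edge scene [0.542, 0.339, 0.064] 0.55
flap_left_edge side [0.545, 0.373, 0.102] 0.94
flap_left_edge wrist [0.543, 0.375, 0.102] 0.57
```

```bash
python3 -m creep '[[0,0,-40,0,0,0,255],[-3,0,-80,0,0,0,255],[-5,0,-110,0,0,0,255],[-5,0,-130,0,0,0,255],[-5,0,-150,0,0,0,255]]'; python3 -m creep '[[0,0,-15,0,0,0,255],[0,0,-30,0,0,0,255],[0,0,-42,0,0,0,255],[0,0,-50,0,0,0,255],[0,0,-50,0,0,0,255]]'
python3 - <<'E'
from h import *
for n in ("side","wrist","scene"):
    s=robot.snapshot(n); cv2.imwrite(f"pics/{n}9.png",s["color"])
for n in ["flap_right_edge","flap_left_edge"]:
    for c in("scene","side","wrist"):
        for d in robot.landmark_of(n,c)[:2]: print(n,c,[round(float(x),3) for x in d["point"]],round(d["p"],2))
E
```

```text
time: 10.55
tool_pos: [0.5336, 0.2008, 0.06]
ee_rot: [-1.567, -0.002, 0.0]
wrist_force: [0.2, 2.7, 1.4]
width: 0.0003
time: 11.18
tool_pos: [0.5331, 0.1488, 0.0592]
ee_rot: [-1.572, 0.0, -0.001]
wrist_force: [-0.8, -0.2, -0.4]
width: 0.0004
flap_right_edge scene [0.525, 0.126, 0.102] 0.62
flap_right_edge side [0.529, 0.123, 0.101] 0.69
flap_right_edge wrist [0.618, 0.285, 0.005] 0.24
flap_left_edge scene [0.545, 0.375, 0.101] 0.96
flap_left_edge scene [0.693, -0.053, -0.001] 0.74
flap_left_edge side [0.544, 0.375, 0.101] 0.91
```

View pics/scene9.png

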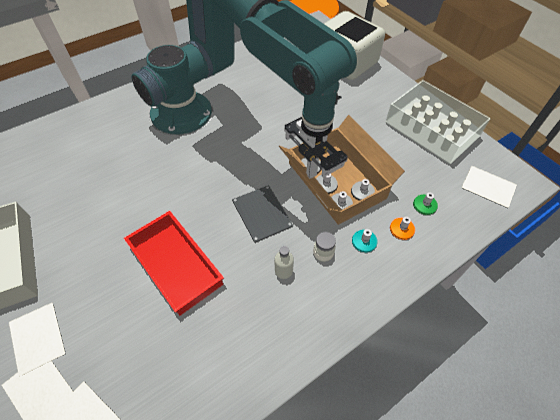

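```bash
python3 -m creep '[[0,-50,10,0,0,0,100],[0,-100,30,0,0,0,100],[0,-140,50,0,0,0,100],[0,-140,50,0,0,0,100],[0,-140,50,0,0,0,100]]'
python3 - <<'E'
from h import *
o=robot.get_obs();print(o["tool_pos"],o["width"])
for n in ("side","wrist","scene"):
    s=robot.snapshot(n); cv2.imwrite(f"pics/{n}10.png",s["color"])
for n in ["foot_A","foot_B","plate","basket","carton"]:
    for c in("scene","side","wrist"):
        for d in robot.landmark_of(n,c)[:9]: print(n,c,[round(float(x),3) for x in d["point"]],round(d["p"],2))
E
```

```text
time: 12.25
tool_pos: [0.5325, 0.1996, 0.198]
ee_rot: [-1.572, 0.002, 0.0]
wrist_force: [-0.5, 0.1, -0.6]
width: 0.0467
[0.53250397 0.19962549 0.19803224] 0.04669160654269124
foot_A scene [0.59, 0.292, 0.003] 0.44
foot_B scene [0.742, 0.177, -0.004] 0.86
foot_B scene [0.778, 0.292, 0.002] 0.71
foot_B scene [0.615, 0.202, 0.001] 0.48
foot_B side [0.615, 0.203, 0.005] 0.79
foot_B side [0.752, 0.176, -0.0] 0.77
foot_B side [0.778, 0.292, 0.003] 0.74
foot_B wrist [0.778, 0.288, -0.0] 0.94
foot_B wrist [0.619, 0.201, 0.009] 0.93
foot_B wrist [0.746, 0.179, 0.002] 0.86
plate scene [0.507, -0.003, -0.004] 0.89
plate wrist [0.504, -0.002, -0.001] 0.82
basket scene [0.514, -0.28, -0.002] 0.64
basket scene [0.526, 0.126, 0.103] 0.27
basket side [0.513, -0.275, -0.001] 0.62
basket side [0.543, 0.339, 0.067] 0.39
carton scene [0.542, 0.25, -0.001] 0.77
carton side [0.535, 0.25, -0.004] 0.62
carton side [0.536, 0.211, 0.004] 0.2
carton wrist [0.538, 0.251, -0.002] 0.86
```

View pics/wrist10.png

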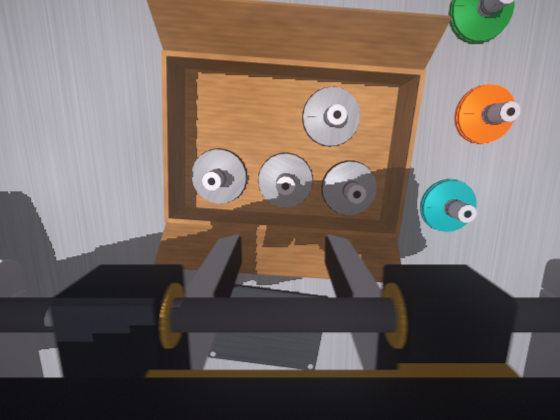

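View pics/side10.png

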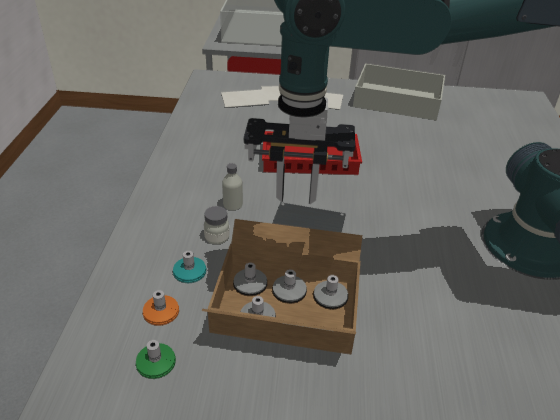

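```bash
cat >> h.py <<'E'
from scipy.spatial.transform import Rotation as R
def wpose(s,o):
    T=np.eye(4);T[:3,:3]=R.from_euler('xyz',o["ee_rot"]).as_matrix();T[:3,3]=o["tool_pos"]; return T@np.array(s["mount"])
def ray(s,u,z,W=None):
    W=np.array(s["world_from_camera"]) if W is None else W
    d=W[:3,:3]@np.array([(u[0]-s["cx"])/s["fx"],(u[1]-s["cy"])/s["fy"],1]); t=(z-W[2,3])/d[2]; return np.round(W[:3,3]+t*d,4)
E
python3 - <<'E'
from h import *
o=robot.get_obs();w=robot.snapshot("wrist");s=robot.snapshot("side");W=wpose(w,o)
for a,b in [((211,181),(333,280)),((285,186),(290,273)),((357,194),(250,267)),((337,114),(258,299))]:
    w2=dict(w);w2["world_from_camera"]=W
    print(ray(w,a,.055,W),ray(s,b,.055),tri(w2,a,s,b))
# plate corners wrist (213,353),(310,366) 
print(ray(w,(213,353),.008,W),ray(w,(310,366),.008,W))
for n in "ACDEF":
    for c in("scene","side","wrist"):
        for d in robot.landmark_of("foot_"+n,c)[:9]: print(n,c,[round(float(x),3) for x in d["point"]],round(d["p"],2))
E
```

```text
[0.4523 0.2168 0.055 ] [0.4495 0.2206 0.055 ] [0.44961131 0.21580215 0.04986276]
[0.5358 0.2112 0.055 ] [0.534 0.212 0.055] [0.53449215 0.21100093 0.05398366]
[0.6179 0.202  0.055 ] [0.6142 0.2052 0.055 ] [0.61558659 0.20210257 0.05224117]
[0.5917 0.2894 0.055 ] [0.5883 0.2867 0.055 ] [0.58873679 0.28939878 0.05822122]
[ 0.4314 -0.0424  0.008 ] [ 0.5737 -0.0644  0.008 ]
A scene [0.59, 0.292, 0.003] 0.44
A side [0.707, 0.062, 0.0] 0.23
C scene [0.592, 0.292, 0.006] 0.73
D scene [0.537, 0.208, -0.003] 0.63
D scene [0.708, 0.061, 0.001] 0.18
D side [0.536, 0.211, 0.005] 0.9
D side [0.535, 0.251, -0.002] 0.38
D side [0.45, 0.216, 0.002] 0.28
D wrist [0.532, 0.209, 0.004] 0.71
D wrist [0.507, -0.002, 0.003] 0.4
E scene [0.452, 0.221, 0.008] 0.79
E side [0.453, 0.217, 0.001] 0.75
E wrist [0.452, 0.212, 0.005] 0.88
F scene [0.76, 0.406, 0.0] 0.94
F scene [0.591, 0.292, 0.006] 0.84
F side [0.755, 0.407, -0.001] 0.96
F side [0.591, 0.292, 0.006] 0.86
F wrist [0.757, 0.407, -0.001] 0.91
F wrist [0.591, 0.289, 0.006] 0.79
F wrist [0.453, 0.214, 0.003] 0.17
```

Run:
```python
from h import *
s=robot.snapshot("side");c=robot.snapshot("scene")
p=np.array(robot.get_obs()["tool_pos"])
for dz in (0,.017): 
  for dx in (-.03,0,.03): print(dz,dx,proj(s,p+[dx,0,dz]),proj(c,p+[dx,0,dz]))
a=s["color"][150:220,250:340];cv2.imwrite("pics/c11.png",cv2.resize(a,None,fx=8,fy=8,interpolation=0))
```

```text
0 -0.03 (np.float64(311.0), np.float64(213.7)) (np.float64(322.2), np.float64(133.3))
0 0 (np.float64(294.5), np.float64(212.3)) (np.float64(329.4), np.float64(140.2))
0 0.03 (np.float64(278.0), np.float64(211.0)) (np.float64(336.7), np.float64(147.2))
0.017 -0.03 (np.float64(311.6), np.float64(206.4)) (np.float64(322.8), np.float64(128.6))
0.017 0 (np.float64(294.9), np.float64(205.0)) (np.float64(330.1), np.float64(135.5))
0.017 0.03 (np.float64(278.3), np.float64(203.7)) (np.float64(337.5), np.float64(142.6))
```

View pics/c11.png

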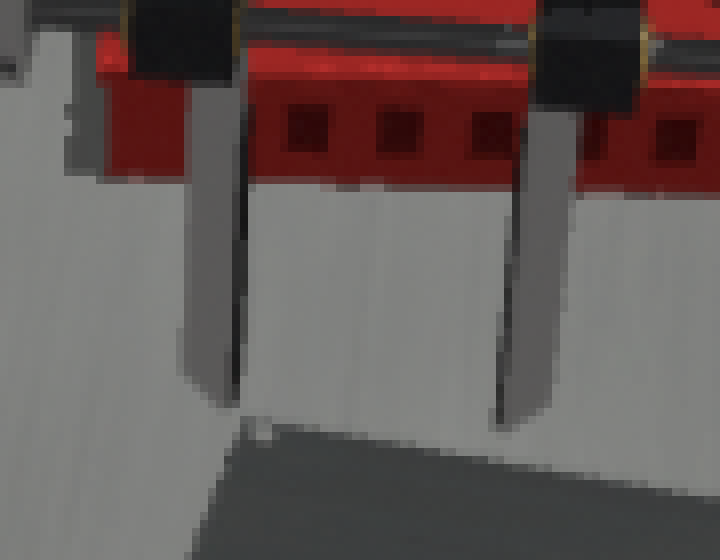

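```bash
python3 -m creep '[[2,40,11,0,0,0,100],[2,90,11,0,0,0,100],[2,140,11,0,0,0,100],[2,174,11,0,0,0,100],[2,174,11,0,0,0,100]]'
python3 - <<'E'
from h import *
s=robot.snapshot("side")
a=s["color"][230:320,210:370];cv2.imwrite("pics/c12.png",cv2.resize(a,None,fx=5,fy=5,interpolation=0))
E
```

```text
time: 14.72
tool_pos: [0.5321, 0.2102, 0.0217]
ee_rot: [-1.573, 0.007, 0.0]
wrist_force: [0.0, -0.2, -0.5]
width: 0.0572
```

View pics/c12.png

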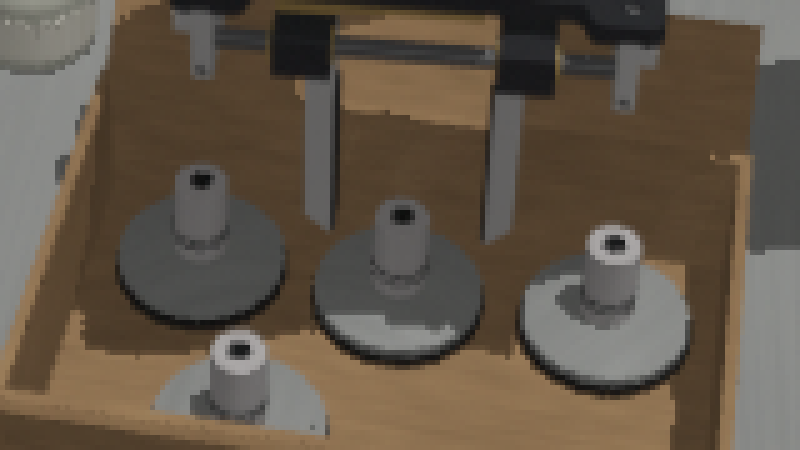

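Run:
```python
from h import *
s=robot.snapshot("side");p=np.array(robot.get_obs()["tool_pos"]);print(p,robot.get_obs()["width"])
for z in (.02,.03,.04,.05): print(z,proj(s,[p[0]+.029,p[1],z]),proj(s,[p[0]-.029,p[1],z]))
```

```text
[0.53578237 0.21120892 0.02644985] 0.057097616660823254
0.02 (np.float64(274.0), np.float64(283.6)) (np.float64(302.8), np.float64(286.2))
0.03 (np.float64(274.2), np.float64(280.2)) (np.float64(303.1), np.float64(282.8))
0.04 (np.float64(274.3), np.float64(276.7)) (np.float64(303.4), np.float64(279.3))
0.05 (np.float64(274.4), np.float64(273.1)) (np.float64(303.7), np.float64(275.7))
```

```bash
python3 -m creep '[[0,10,0,0,0,0,100],[0,20,0,0,0,0,100],[0,20,0,0,0,0,100],[0,20,0,0,0,0,255],[0,20,0,0,0,0,255]]'; python3 -m creep '[[0,0,0,0,0,0,255],[0,0,0,0,0,0,255],[0,-10,0,0,0,0,255],[0,-30,0,0,0,0,255],[0,-30,0,0,0,0,255]]';python3 - <<'E'
from h import *
s=robot.snapshot("side")
a=s["color"][200:320,210:370];cv2.imwrite("pics/c13.png",cv2.resize(a,None,fx=5,fy=5,interpolation=0))
E
```

```text
time: 15.45
tool_pos: [0.5353, 0.2111, 0.0057]
ee_rot: [-1.571, -0.001, 0.0]
wrist_force: [-0.7, 0.1, 0.1]
width: 0.0408
time: 16.08
tool_pos: [0.5362, 0.2114, 0.0367]
ee_rot: [-1.57, -0.003, 0.0]
wrist_force: [1.0, 0.1, -5.4]
width: 0.0214
```

View pics/c13.png

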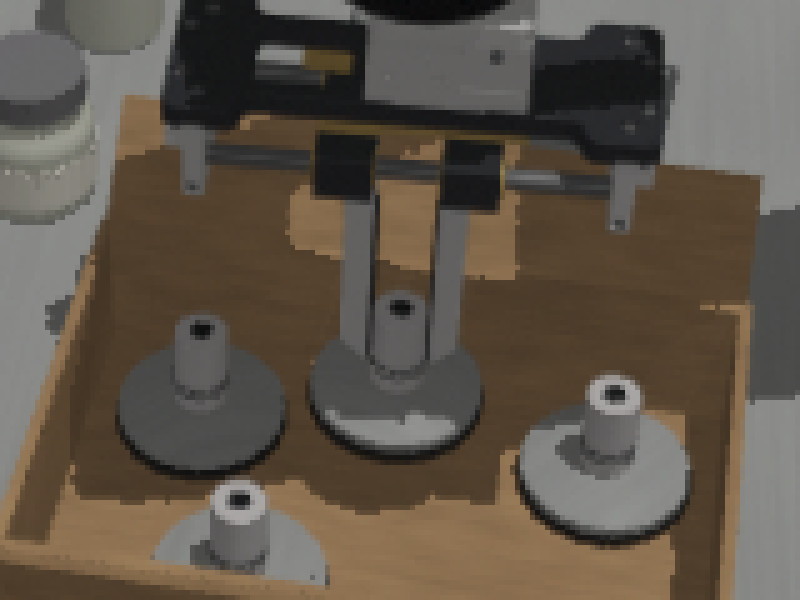

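```bash
python3 -m creep '[[0,-45,0,0,0,0,255],[0,-92,0,0,0,0,255],[0,-92,0,0,0,0,255],[-15,-92,-50,0,0,0,255],[-30,-92,-105,0,0,0,255]]'; python3 -m creep '[[-15,0,-50,0,0,0,255],[-30,0,-106,0,0,0,255],[-30,40,-106,0,0,0,255],[-30,85,-106,0,0,0,255],[-30,105,-106,0,0,0,255]]';  python3 -m creep '[[0,0,0,0,0,0,255],[0,0,0,0,0,0,255]]';python3 -m creep '[[0,6,0,0,0,0,255],[0,10,0,0,0,0,255],[0,10,0,0,0,0,255]]'
```

```text
time: 16.75
tool_pos: [0.5027, 0.1051, 0.1233]
ee_rot: [-1.572, 0.006, 0.002]
wrist_force: [0.8, -1.0, -4.8]
width: 0.0217
time: 17.38
tool_pos: [0.4697, 0.0002, 0.0156]
ee_rot: [-1.569, 0.011, -0.001]
wrist_force: [-0.4, -0.4, -4.3]
width: 0.0212
time: 17.62
tool_pos: [0.4748, 0.0001, 0.0219]
ee_rot: [-1.571, 0.001, 0.0]
wrist_force: [-0.7, -0.6, -5.4]
width: 0.0213
time: 18.0
tool_pos: [0.4748, 0.0, 0.0121]
ee_rot: [-1.571, 0.0, 0.0]
wrist_force: [-0.3, -0.1, -4.8]
width: 0.0214
```

```bash
python3 -m creep '[[0,3,0,0,0,0,255],[0,3,0,0,0,0,255]]';python3 -m creep '[[0,1,0,0,0,0,255],[0,1,0,0,0,0,255]]'
```

```text
time: 18.25
tool_pos: [0.4749, 0.0, 0.0091]
ee_rot: [-1.571, 0.0, 0.0]
wrist_force: [0.7, -0.2, -5.7]
width: 0.0214
time: 18.5
tool_pos: [0.4753, -0.0001, 0.0087]
ee_rot: [-1.571, -0.001, 0.0]
wrist_force: [-0.3, 0.0, -3.1]
width: 0.0216
```

```bash
python3 -m creep '[[0,1,0,0,0,0,255],[0,1,0,0,0,0,255]]';python3 -m creep '[[5,0,0,0,0,0,255],[10,0,0,0,0,0,255]]';python3 -m creep '[[5,0,0,0,0,0,255],[10,0,0,0,0,0,255]]';python3 -m creep '[[5,0,0,0,0,0,255],[10,0,0,0,0,0,255]]'
```

```text
time: 18.75
tool_pos: [0.4756, -0.0001, 0.0086]
ee_rot: [-1.571, -0.002, -0.0]
wrist_force: [-3.2, -0.2, 4.6]
width: 0.0213
time: 19.0
tool_pos: [0.4857, -0.0, 0.0086]
ee_rot: [-1.571, -0.001, 0.0]
wrist_force: [-3.7, -0.2, 6.3]
width: 0.0213
time: 19.25
tool_pos: [0.4958, -0.0, 0.0086]
ee_rot: [-1.571, -0.001, 0.0]
wrist_force: [-1.9, 0.6, 5.7]
width: 0.0212
time: 19.5
tool_pos: [0.5058, -0.0, 0.0086]
ee_rot: [-1.571, -0.001, 0.0]
wrist_force: [-2.8, -0.5, 5.7]
width: 0.0216
```

```bash
python3 -m creep '[[0,-55,0,0,0,0,255],[0,-115,0,0,0,0,255],[0,-115,0,0,0,0,255],[15,-115,50,0,0,0,255],[30,-115,105,0,0,0,255]]'; python3 -m creep '[[0,0,50,0,0,0,255],[0,0,106,0,0,0,255],[0,0,106,0,0,0,255],[0,45,106,0,0,0,255],[0,90,106,0,0,0,255]]';  python3 -m creep '[[0,12,0,0,0,0,255],[0,25,0,0,0,0,255],[0,25,0,0,0,0,255],[0,25,0,0,0,0,100],[0,25,0,0,0,0,100]]'; python3 -m creep '[[0,0,0,0,0,0,100],[0,0,0,0,0,0,100],[0,-40,0,0,0,0,100],[0,-90,0,0,0,0,100],[0,-90,0,0,0,0,100]]';python3 - <<'E'
from h import *
s=robot.snapshot("side")
a=s["color"][200:320,210:370];cv2.imwrite("pics/c14.png",cv2.resize(a,None,fx=5,fy=5,interpolation=0))
o=robot.get_obs();w=robot.snapshot("wrist");cv2.imwrite("pics/w14.png",w["color"])
E
```

```text
time: 20.12
tool_pos: [0.5343, 0.1053, 0.1191]
ee_rot: [-1.571, 0.003, -0.003]
wrist_force: [1.3, -0.9, -4.9]
width: 0.0213
time: 20.75
tool_pos: [0.5342, 0.2103, 0.029]
ee_rot: [-1.572, 0.002, 0.0]
wrist_force: [0.1, 0.6, -5.4]
width: 0.0215
time: 21.38
tool_pos: [0.5372, 0.2116, 0.0102]
ee_rot: [-1.569, -0.005, -0.0]
wrist_force: [-0.6, 0.3, 0.7]
width: 0.0379
time: 22.0
tool_pos: [0.5386, 0.2121, 0.1032]
ee_rot: [-1.568, -0.011, 0.0]
wrist_force: [0.1, 1.1, 0.4]
width: 0.057
```

View pics/c14.png

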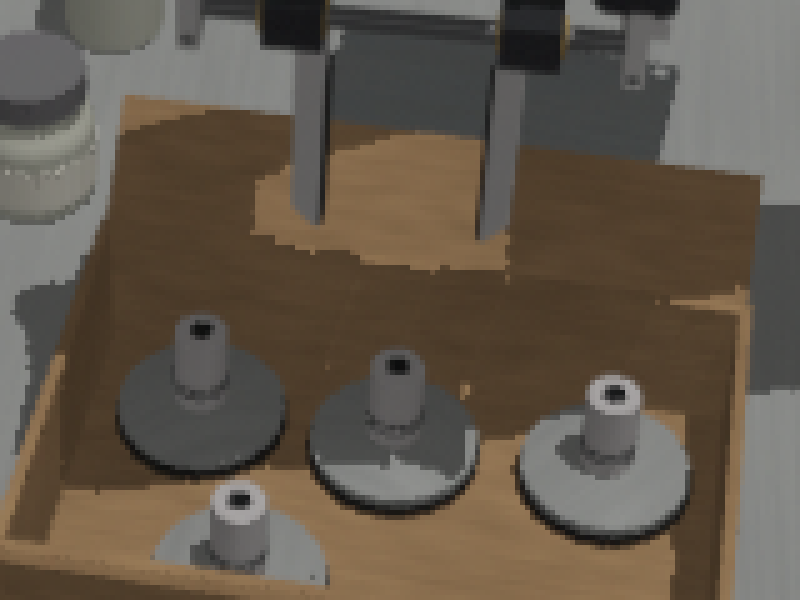

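View pics/w14.png

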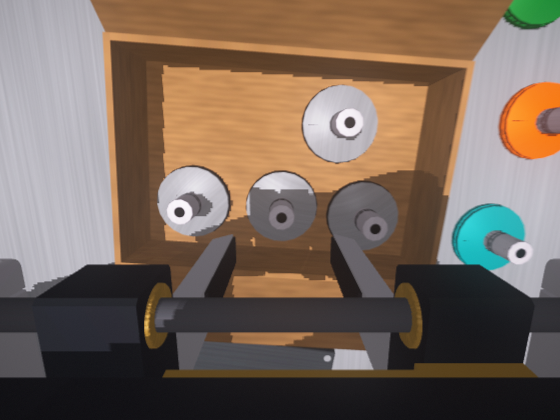

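```bash
python3 -m creep '[[-50,0,3,0,0,0,150],[-85,0,5,0,0,0,150],[-85,0,5,0,0,0,150],[-85,40,5,0,0,0,150],[-85,70,5,0,0,0,150]]'; python3 -m creep '[[0,12,0,0,0,0,150],[0,23,0,0,0,0,150],[0,23,0,0,0,0,150],[0,23,0,0,0,0,255],[0,23,0,0,0,0,255]]'; python3 -m creep '[[0,0,0,0,0,0,255],[0,0,0,0,0,0,255],[0,-40,0,0,0,0,255],[0,-90,0,0,0,0,255],[0,-120,0,0,0,0,255]]';python3 - <<'E'
from h import *
s=robot.snapshot("side")
a=s["color"][160:320,210:370];cv2.imwrite("pics/c15.png",cv2.resize(a,None,fx=4,fy=4,interpolation=0))
E
```

```text
time: 22.72
tool_pos: [0.4498, 0.2155, 0.0249]
ee_rot: [-1.572, 0.002, -0.0]
wrist_force: [-0.1, 0.2, -0.7]
width: 0.0388
time: 23.35
tool_pos: [0.4509, 0.2163, 0.0054]
ee_rot: [-1.57, -0.002, -0.0]
wrist_force: [-0.1, 0.3, 0.5]
width: 0.0221
time: 23.98
tool_pos: [0.4498, 0.216, 0.1252]
ee_rot: [-1.571, 0.0, 0.0]
wrist_force: [1.3, -0.5, -5.3]
width: 0.0212
```

View pics/c15.png

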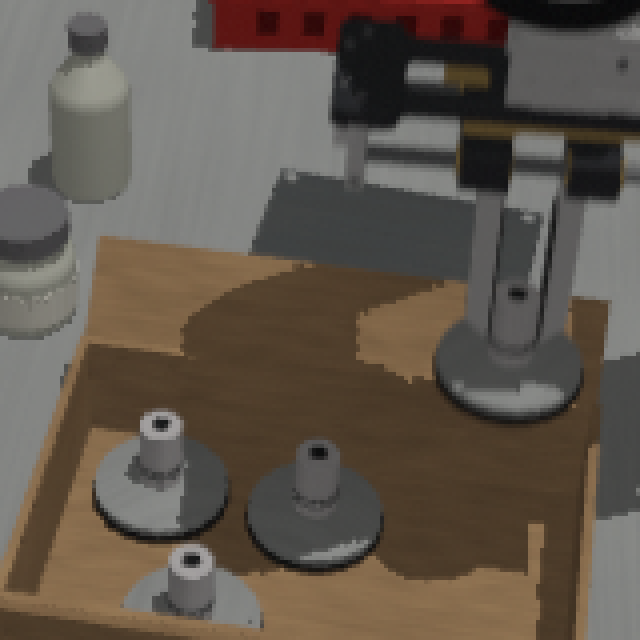

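```bash
python3 -m creep '[[10,0,-55,0,0,0,255],[20,0,-110,0,0,0,255],[25,0,-165,0,0,0,255],[25,0,-216,0,0,0,255],[25,40,-216,0,0,0,255]]'; python3 -m creep '[[0,40,0,0,0,0,255],[0,70,0,0,0,0,255],[0,76,0,0,0,0,255],[0,76,0,0,0,0,255]]';python3 -m creep '[[0,2,0,0,0,0,255],[0,2,0,0,0,0,255]]'; python3 -m creep '[[0,1,0,0,0,0,255],[0,1,0,0,0,0,255]]'
```

```text
time: 24.65
tool_pos: [0.4769, -0.004, 0.085]
ee_rot: [-1.573, -0.005, -0.006]
wrist_force: [1.0, 0.9, -5.5]
width: 0.0213
time: 25.15
tool_pos: [0.4742, 0.0001, 0.0076]
ee_rot: [-1.571, 0.002, 0.0]
wrist_force: [0.9, -0.1, -5.7]
width: 0.0214
time: 25.4
tool_pos: [0.4754, 0.0, 0.0068]
ee_rot: [-1.571, -0.001, 0.0]
wrist_force: [0.7, -0.1, -5.2]
width: 0.0214
time: 25.65
tool_pos: [0.4751, 0.0, 0.0054]
ee_rot: [-1.571, -0.0, 0.0]
wrist_force: [-0.1, -0.1, -5.1]
width: 0.0209
```

```bash
python3 -m creep '[[0,1,0,0,0,0,255],[0,1,0,0,0,0,255]]';python3 -m creep '[[0,1,0,0,0,0,255],[0,1,0,0,0,0,255]]'; python3 -m creep '[[0,0.5,0,0,0,0,255],[0,0.5,0,0,0,0,255]]'
```

```text
time: 25.9
tool_pos: [0.4754, -0.0001, 0.005]
ee_rot: [-1.571, -0.001, 0.0]
wrist_force: [-0.8, -0.3, -0.8]
width: 0.0212
time: 26.15
tool_pos: [0.4757, -0.0001, 0.005]
ee_rot: [-1.571, -0.002, 0.0]
wrist_force: [-2.6, -0.9, 6.1]
width: 0.0214
time: 26.4
tool_pos: [0.4759, -0.0001, 0.005]
ee_rot: [-1.571, -0.002, 0.0]
wrist_force: [-3.5, -0.1, 8.1]
width: 0.0214
```

```bash
python3 -m creep '[[5,0,0,0,0,0,255],[10,0,0,0,0,0,255]]';python3 -m creep '[[5,0,0,0,0,0,255],[10,0,0,0,0,0,255]]';python3 -m creep '[[5,0,0,0,0,0,255],[10,0,0,0,0,0,255]]'
```

```text
time: 26.65
tool_pos: [0.486, -0.0001, 0.005]
ee_rot: [-1.571, -0.002, 0.0]
wrist_force: [-4.1, -0.1, 7.1]
width: 0.0216
time: 26.9
tool_pos: [0.4961, -0.0001, 0.005]
ee_rot: [-1.571, -0.002, 0.0]
wrist_force: [-4.0, 0.3, 8.1]
width: 0.0213
time: 27.15
tool_pos: [0.5061, -0.0001, 0.005]
ee_rot: [-1.571, -0.002, 0.0]
wrist_force: [-4.7, -0.5, 6.8]
width: 0.0213
```

```bash
python3 -m creep '[[-5,0,0,0,0,0,255],[-10,0,0,0,0,0,255]]';python3 -m creep '[[-5,0,0,0,0,0,255],[-10,0,0,0,0,0,255]]';python3 -m creep '[[-5,0,0,0,0,0,255],[-10,0,0,0,0,0,255]]'; python3 -m creep '[[0,0,5,0,0,0,255],[0,0,10,0,0,0,255]]';python3 -m creep '[[0,0,-5,0,0,0,255],[0,0,-10,0,0,0,255]]'
```

```text
time: 27.4
tool_pos: [0.498, -0.0003, 0.0051]
ee_rot: [-1.571, -0.007, -0.0]
wrist_force: [4.0, 0.6, 5.9]
width: 0.0216
time: 27.65
tool_pos: [0.4877, -0.0003, 0.005]
ee_rot: [-1.571, -0.007, -0.0]
wrist_force: [3.5, -0.4, 5.4]
width: 0.0215
time: 27.9
tool_pos: [0.4777, -0.0003, 0.005]
ee_rot: [-1.571, -0.007, -0.0]
wrist_force: [4.3, -0.4, 6.1]
width: 0.0215
time: 28.15
tool_pos: [0.4765, 0.0082, 0.005]
ee_rot: [-1.575, -0.004, -0.0]
wrist_force: [0.9, -5.1, 7.2]
width: 0.0212
time: 28.4
tool_pos: [0.4764, 0.0016, 0.005]
ee_rot: [-1.568, -0.004, 0.0]
wrist_force: [-0.9, 3.6, 10.3]
width: 0.0211
```

```bash
python3 -m creep '[[0,-60,0,0,0,0,255],[0,-120,0,0,0,0,255],[0,-120,0,0,0,0,255],[-12,-120,50,0,0,0,255],[-25,-120,105,0,0,0,255]]'; python3 -m creep '[[0,0,55,0,0,0,255],[0,0,111,0,0,0,255],[0,0,111,0,0,0,255],[0,45,111,0,0,0,255],[0,90,111,0,0,0,255]]';  python3 -m creep '[[0,12,0,0,0,0,255],[0,29,0,0,0,0,255],[0,29,0,0,0,0,255],[0,29,0,0,0,0,150],[0,29,0,0,0,0,150]]'; python3 -m creep '[[0,0,0,0,0,0,150],[0,0,0,0,0,0,150],[0,-40,0,0,0,0,150],[0,-90,0,0,0,0,150],[0,-90,0,0,0,0,150]]';python3 - <<'E'
from h import *
s=robot.snapshot("side")
a=s["color"][160:320,210:370];cv2.imwrite("pics/c16.png",cv2.resize(a,None,fx=4,fy=4,interpolation=0))
E
```

```text
time: 29.02
tool_pos: [0.4472, 0.1052, 0.1188]
ee_rot: [-1.571, 0.007, -0.003]
wrist_force: [1.6, 0.2, -5.9]
width: 0.0209
time: 29.65
tool_pos: [0.4481, 0.2145, 0.0292]
ee_rot: [-1.573, 0.003, -0.0]
wrist_force: [0.1, 0.3, -4.8]
width: 0.0212
time: 30.28
tool_pos: [0.4522, 0.2167, 0.0064]
ee_rot: [-1.569, -0.005, -0.0]
wrist_force: [0.2, -0.2, -0.2]
width: 0.0373
time: 30.9
tool_pos: [0.4535, 0.2173, 0.0992]
ee_rot: [-1.567, -0.01, 0.0]
wrist_force: [0.0, -0.3, -0.4]
width: 0.0385
```

View pics/c16.png

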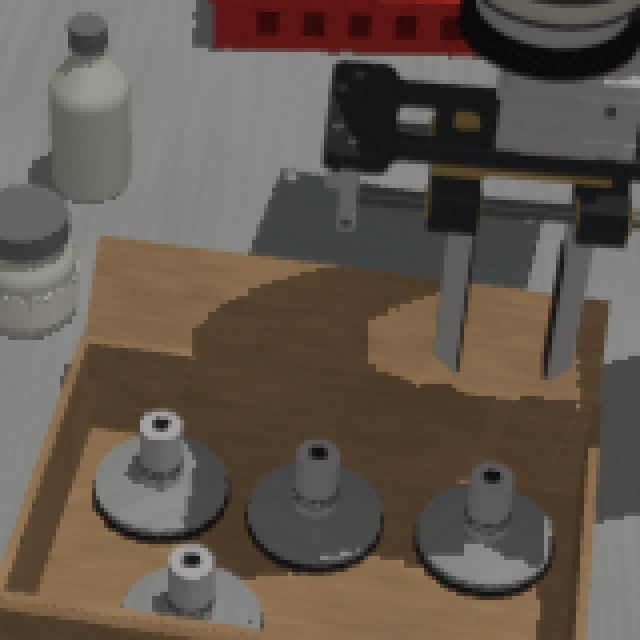

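```bash
python3 -m creep '[[55,0,-4,0,0,0,150],[110,0,-8,0,0,0,150],[165,0,-13,0,0,0,150],[165,0,-13,0,0,0,150],[165,45,-13,0,0,0,150]]'; python3 -m creep '[[0,25,0,0,0,0,150],[0,44,0,0,0,0,150],[0,44,0,0,0,0,150],[0,44,0,0,0,0,255],[0,44,0,0,0,0,255]]'; python3 -m creep '[[0,0,0,0,0,0,255],[0,0,0,0,0,0,255],[0,-40,0,0,0,0,255],[0,-90,0,0,0,0,255],[0,-120,0,0,0,0,255]]';python3 - <<'E'
from h import *
s=robot.snapshot("side")
a=s["color"][160:320,210:370];cv2.imwrite("pics/c17.png",cv2.resize(a,None,fx=4,fy=4,interpolation=0))
E
```

```text
time: 31.58
tool_pos: [0.6173, 0.2036, 0.0509]
ee_rot: [-1.569, -0.006, -0.0]
wrist_force: [1.1, -0.8, -0.7]
width: 0.0386
time: 32.2
tool_pos: [0.6158, 0.2033, 0.0067]
ee_rot: [-1.57, -0.002, 0.0]
wrist_force: [-4.9, 0.4, 2.2]
width: 0.0221
time: 32.83
tool_pos: [0.6155, 0.203, 0.126]
ee_rot: [-1.571, -0.001, -0.0]
wrist_force: [0.8, -0.1, -4.5]
width: 0.0216
```

View pics/c17.png

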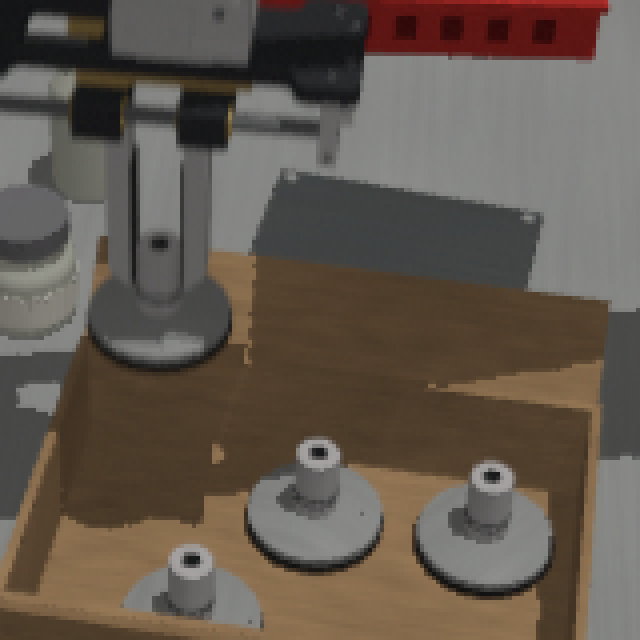

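```bash
python3 -m creep '[[-40,0,-45,0,0,0,255],[-80,0,-90,0,0,0,255],[-115,0,-145,0,0,0,255],[-140,0,-203,0,0,0,255],[-140,0,-203,0,0,0,255]]'; python3 -m creep '[[0,50,0,0,0,0,255],[0,100,0,0,0,0,255],[0,115,0,0,0,0,255],[0,115,0,0,0,0,255]]';python3 -m creep '[[0,2,0,0,0,0,255],[0,2,0,0,0,0,255]]'; python3 -m creep '[[0,1,0,0,0,0,255],[0,1,0,0,0,0,255]]'; python3 -m creep '[[0,1,0,0,0,0,255],[0,1,0,0,0,0,255]]'
```

```text
time: 33.5
tool_pos: [0.4723, -0.0033, 0.1225]
ee_rot: [-1.572, 0.004, -0.006]
wrist_force: [0.9, 1.3, -5.8]
width: 0.0212
time: 34.0
tool_pos: [0.4747, 0.0008, 0.0094]
ee_rot: [-1.57, 0.001, 0.001]
wrist_force: [0.2, 0.3, -5.3]
width: 0.0211
time: 34.25
tool_pos: [0.4761, 0.0003, 0.0084]
ee_rot: [-1.571, -0.002, 0.0]
wrist_force: [-0.2, 1.1, -3.2]
width: 0.0216
time: 34.5
tool_pos: [0.4762, 0.0003, 0.0082]
ee_rot: [-1.57, -0.003, 0.0]
wrist_force: [0.1, 2.2, 4.1]
width: 0.0211
time: 34.75
tool_pos: [0.4762, 0.0003, 0.0082]
ee_rot: [-1.57, -0.003, 0.0]
wrist_force: [-2.6, 1.7, 9.5]
width: 0.0209
```

```bash
python3 -m creep '[[5,0,0,0,0,0,255],[10,0,0,0,0,0,255]]';python3 -m creep '[[5,0,0,0,0,0,255],[10,0,0,0,0,0,255]]';python3 -m creep '[[5,0,0,0,0,0,255],[10,0,0,0,0,0,255]]';python3 -m creep '[[-5,0,0,0,0,0,255],[-10,0,0,0,0,0,255]]';python3 -m creep '[[-5,0,0,0,0,0,255],[-10,0,0,0,0,0,255]]'
```

```text
time: 35.0
tool_pos: [0.4801, -0.0, 0.0083]
ee_rot: [-1.571, 0.011, 0.0]
wrist_force: [-17.4, 0.7, 20.7]
width: 0.0211
time: 35.25
tool_pos: [0.4905, -0.0005, 0.0082]
ee_rot: [-1.572, 0.01, 0.0]
wrist_force: [-15.7, 0.5, 20.3]
width: 0.0211
time: 35.5
tool_pos: [0.5007, -0.0006, 0.0082]
ee_rot: [-1.572, 0.009, 0.0]
wrist_force: [-15.6, -0.2, 20.3]
width: 0.0215
time: 35.75
tool_pos: [0.4996, -0.0007, 0.0086]
ee_rot: [-1.572, -0.011, -0.0]
wrist_force: [6.9, 1.0, 4.0]
width: 0.0212
time: 36.0
tool_pos: [0.4899, -0.0009, 0.0086]
ee_rot: [-1.572, -0.011, -0.0]
wrist_force: [5.4, -0.3, 4.2]
width: 0.0213
```

```bash
python3 -m creep '[[0,-60,0,0,0,0,255],[0,-117,0,0,0,0,255],[0,-117,0,0,0,0,255]]'
python3 - <<'E'
from h import *
def mk(im):
    h=cv2.cvtColor(im,cv2.COLOR_BGR2HSV); m=((h[...,0]<8)|(h[...,0]>172))&(h[...,1]>150)&(h[...,2]>60); return m.astype(np.uint8)
for n in("scene","side"):
    s=robot.snapshot(n); cv2.imwrite(f"pics/{n}18.png",s["color"]); m=mk(s["color"])
    k,l,st,_=cv2.connectedComponentsWithStats(m)
    print(n,[list(x) for x in st[1:] if x[4]>300])
for c in("scene","side"):
    for d in robot.landmark_of("basket",c)[:3]: print(c,[round(float(x),3) for x in d["point"]],round(d["p"],2))
c=cv2.imread("pics/scene18.png")[200:330,110:240];cv2.imwrite("pics/d18.png",cv2.resize(c,None,fx=5,fy=5,interpolation=0))
c=cv2.imread("pics/side18.png")[110:190,240:380];cv2.imwrite("pics/e18.png",cv2.resize(c,None,fx=5,fy=5,interpolation=0))
E
```

```text
time: 36.38
tool_pos: [0.4883, -0.0007, 0.1273]
ee_rot: [-1.573, -0.01, -0.0]
wrist_force: [0.6, 0.1, -5.2]
width: 0.0215
scene [[np.int32(124), np.int32(211), np.int32(99), np.int32(105), np.int32(5256)]]
side [[np.int32(228), np.int32(56), np.int32(70), np.int32(19), np.int32(1006)], [np.int32(262), np.int32(131), np.int32(52), np.int32(42), np.int32(1832)], [np.int32(333), np.int32(136), np.int32(29), np.int32(38), np.int32(827)]]
scene [0.513, -0.28, -0.001] 0.73
scene [0.505, -0.004, -0.003] 0.4
side [0.518, -0.276, -0.004] 0.73
```

View pics/d18.png

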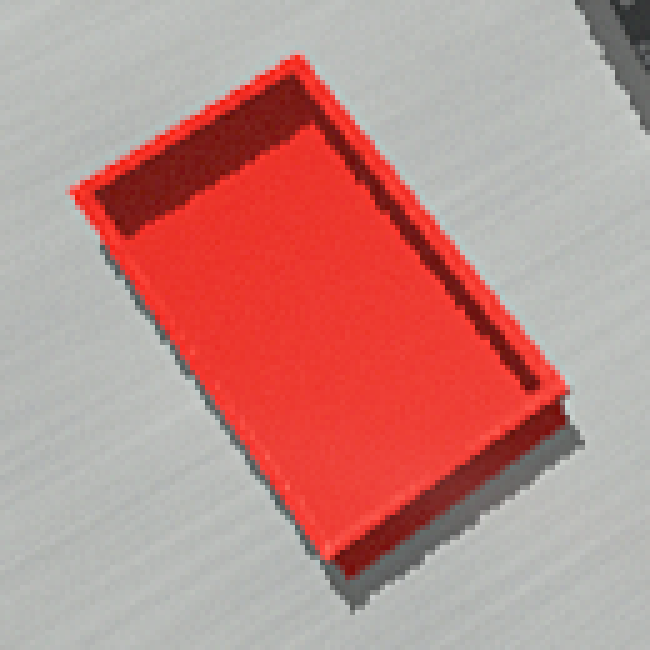

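View pics/e18.png

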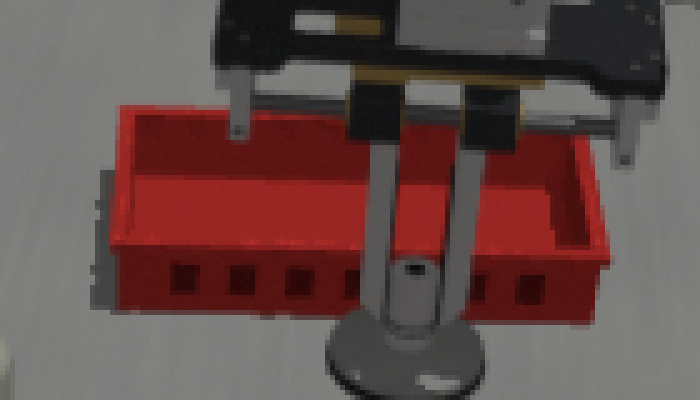

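Run:
```python
from h import *
c=robot.snapshot("scene")
q=[(296,57),(568,391),(330,562),(72,190)]
w=[ray(c,(110+x/5,200+y/5),.045) for x,y in q]; w=np.array(w);print(w,w.mean(0))
for i in range(4):
    d=w[(i+1)%4]-w[i];print(np.hypot(*d[:2]),np.degrees(np.arctan2(d[1],d[0])))
```

```text
[[ 0.3853 -0.2217  0.045 ]
 [ 0.6412 -0.2002  0.045 ]
 [ 0.6525 -0.3348  0.045 ]
 [ 0.395  -0.3544  0.045 ]] [ 0.5185   -0.277775  0.045   ]
0.2568015965682457 4.8025516019510635
0.13507349851099584 -85.20113188917311
0.25824486442134714 -175.64723880215095
0.13305404916799787 94.18072615258482
```

```bash
python3 -m creep '[[10,0,-60,0,0,0,255],[30,0,-120,0,0,0,255],[50,0,-180,0,0,0,255],[75,0,-235,0,0,0,255],[90,0,-273,0,0,0,255]]'; python3 -m creep '[[0,0,0,0,0,0,255],[0,50,0,0,0,0,255],[0,95,0,0,0,0,255],[0,110,0,0,0,0,255],[0,117,0,0,0,0,255]]';python3 -m creep '[[0,0,0,0,0,0,255],[0,0.5,0,0,0,0,255]]'
```

```text
time: 37.25
tool_pos: [0.5742, -0.2752, 0.119]
ee_rot: [-1.569, 0.005, -0.002]
wrist_force: [0.3, 0.8, -5.0]
width: 0.0211
time: 37.88
tool_pos: [0.5739, -0.271, 0.0061]
ee_rot: [-1.568, 0.003, 0.001]
wrist_force: [-6.2, 5.5, 9.9]
width: 0.0208
time: 38.12
tool_pos: [0.5762, -0.2735, 0.0067]
ee_rot: [-1.573, -0.003, 0.0]
wrist_force: [0.8, -0.5, -5.3]
width: 0.0214
```

```bash
python3 -m creep '[[0,1,0,0,0,0,255],[0,1,0,0,0,0,255],[0,1,0,0,0,0,150],[0,1,0,0,0,0,150],[0,1,0,0,0,0,150]]'; python3 -m creep '[[0,1,0,0,0,0,150],[0,-50,0,0,0,0,150],[0,-100,0,0,0,0,150],[0,-120,0,0,0,0,150]]';python3 - <<'E'
from h import *
s=robot.snapshot("scene");cv2.imwrite("pics/scene19.png",s["color"])
s2=robot.snapshot("side");cv2.imwrite("pics/side19.png",s2["color"])
E
```

```text
time: 38.75
tool_pos: [0.5751, -0.2734, 0.0044]
ee_rot: [-1.571, -0.0, -0.0]
wrist_force: [-0.9, 0.6, -0.2]
width: 0.0388
time: 39.25
tool_pos: [0.5767, -0.2741, 0.1288]
ee_rot: [-1.574, -0.006, -0.0]
wrist_force: [0.8, 0.4, -0.9]
width: 0.0387
```

View pics/scene19.png

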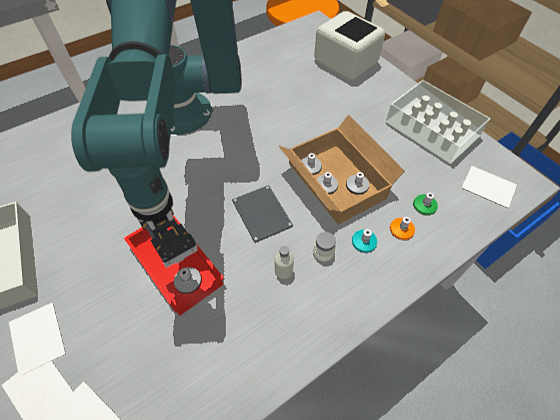

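View pics/side19.png

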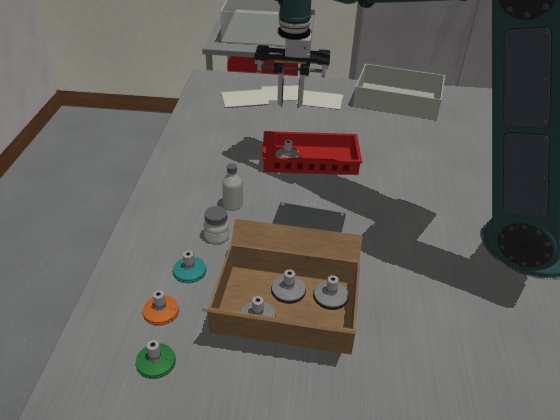

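```bash
python3 -m creep '[[0,0,60,0,0,0,150],[0,0,120,0,0,0,150],[0,0,180,0,0,0,150],[0,0,240,0,0,0,150],[0,0,300,0,0,0,150]]'; python3 -m creep '[[3,0,60,0,0,0,150],[6,0,120,0,0,0,150],[10,0,180,0,0,0,150],[13,0,240,0,0,0,150],[13,0,263,0,0,0,150]]'; python3 -m creep '[[0,0,0,0,0,0,150],[0,0,0,0,0,0,150]]'
python3 - <<'E'
from h import *
o=robot.get_obs();print(o["tool_pos"]);w=robot.snapshot("wrist");W=wpose(w,o);s=robot.snapshot("side");cv2.imwrite("pics/w20.png",w["color"]);cv2.imwrite("pics/side20.png",s["color"])
for n in "ABCDEF":
    for c in("scene","side","wrist"):
        for d in robot.landmark_of("foot_"+n,c)[:3]: print(n,c,[round(float(x),3) for x in d["point"]],round(d["p"],2))
E
```

```text
time: 39.98
tool_pos: [0.5738, 0.0288, 0.1222]
ee_rot: [-1.571, 0.003, -0.0]
wrist_force: [0.5, 0.6, 0.7]
width: 0.0391
time: 40.6
tool_pos: [0.5865, 0.2928, 0.1216]
ee_rot: [-1.572, 0.004, 0.004]
wrist_force: [-0.2, -0.9, -0.6]
width: 0.0385
time: 40.85
tool_pos: [0.5881, 0.288, 0.1237]
ee_rot: [-1.572, 0.001, -0.002]
wrist_force: [-0.0, -0.7, -0.1]
width: 0.039
[0.58809765 0.28803308 0.12366917]
A side [0.591, 0.289, 0.007] 0.62
A wrist [0.541, 0.338, 0.068] 0.57
B scene [0.776, 0.29, 0.003] 0.86
B scene [0.575, -0.273, 0.004] 0.7
B scene [0.741, 0.177, -0.002] 0.67
B side [0.749, 0.178, -0.003] 0.92
B side [0.573, -0.274, 0.003] 0.56
B side [0.778, 0.292, 0.003] 0.56
B wrist [0.781, 0.291, 0.001] 0.88
C scene [0.544, 0.336, 0.068] 0.63
C side [0.589, 0.29, 0.005] 0.5
D scene [0.541, 0.205, 0.0] 0.7
D side [0.536, 0.209, 0.009] 0.62
D side [0.451, 0.218, 0.004] 0.23
D wrist [0.535, 0.21, 0.002] 0.71
E scene [0.451, 0.218, 0.007] 0.54
E side [0.453, 0.214, 0.002] 0.82
E wrist [0.45, 0.214, 0.004] 0.62
F scene [0.59, 0.29, 0.005] 0.91
F scene [0.76, 0.408, 0.001] 0.71
F side [0.593, 0.286, 0.009] 0.92
F side [0.758, 0.409, -0.002] 0.72
F side [0.575, -0.272, 0.006] 0.5
F wrist [0.588, 0.288, 0.006] 0.89
F wrist [0.544, 0.37, 0.102] 0.24
```

View pics/w20.png

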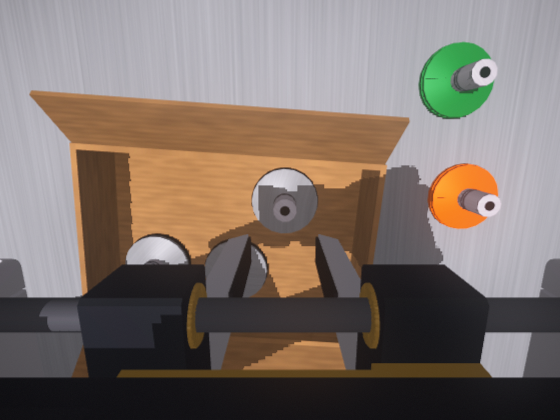

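```bash
python3 -m creep '[[0,50,0,0,0,0,150],[0,95,0,0,0,0,150],[0,119,0,0,0,0,150],[0,119,0,0,0,0,150],[0,119,0,0,0,0,150]]'; python3 -m creep '[[0,0,0,0,0,0,255],[0,0,0,0,0,0,255],[0,0,0,0,0,0,255],[0,0,0,0,0,0,255]]'; python3 -m creep '[[0,-40,0,0,0,0,255],[0,-90,0,0,0,0,255],[0,-120,0,0,0,0,255],[0,-120,0,0,0,0,255]]'
python3 - <<'E'
from h import *
s=robot.snapshot("side")
a=s["color"][160:320,210:370];cv2.imwrite("pics/c21.png",cv2.resize(a,None,fx=4,fy=4,interpolation=0))
E
```

```text
time: 42.48
tool_pos: [0.5891, 0.2904, 0.0069]
ee_rot: [-1.57, -0.002, 0.0]
wrist_force: [0.1, 0.0, 1.1]
width: 0.0389
time: 42.98
tool_pos: [0.5894, 0.2904, 0.007]
ee_rot: [-1.57, -0.003, -0.0]
wrist_force: [1.5, 0.2, 5.9]
width: 0.0216
time: 43.48
tool_pos: [0.5888, 0.2904, 0.127]
ee_rot: [-1.569, -0.003, 0.0]
wrist_force: [0.5, 0.2, -4.7]
width: 0.0211
```

View pics/c21.png

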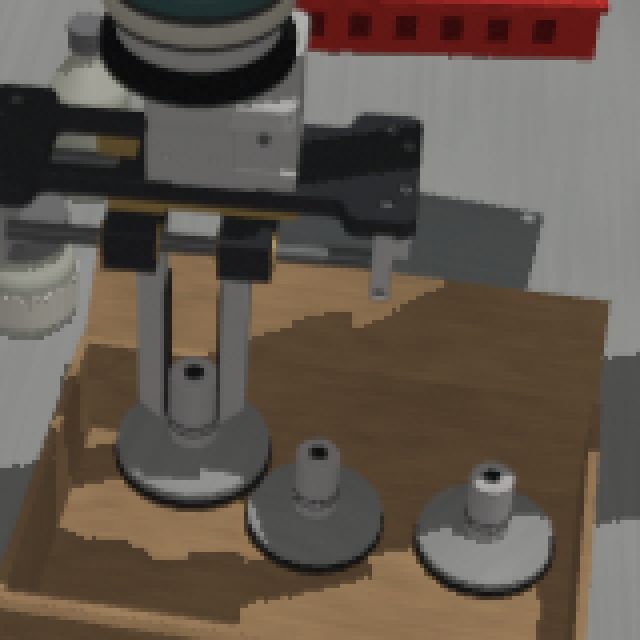

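```bash
python3 -m creep '[[-25,0,-58,0,0,0,255],[-50,0,-116,0,0,0,255],[-75,0,-174,0,0,0,255],[-100,0,-232,0,0,0,255],[-113,0,-290,0,0,0,255]]'; python3 -m creep '[[0,0,0,0,0,0,255],[0,50,0,0,0,0,255],[0,100,0,0,0,0,255],[0,115,0,0,0,0,255],[0,115,0,0,0,0,255]]';python3 -m creep '[[0,2,0,0,0,0,255],[0,2,0,0,0,0,255]]'; python3 -m creep '[[0,1,0,0,0,0,255],[0,1,0,0,0,0,255]]'; python3 -m creep '[[0,1,0,0,0,0,255],[0,1,0,0,0,0,255]]'; python3 -m creep '[[0,1,0,0,0,0,255],[0,1,0,0,0,0,255]]'
```

```text
time: 44.15
tool_pos: [0.4713, -0.0011, 0.1213]
ee_rot: [-1.57, 0.007, 0.001]
wrist_force: [0.9, -0.5, -3.9]
width: 0.0215
time: 44.78
tool_pos: [0.4734, 0.001, 0.0089]
ee_rot: [-1.57, 0.004, 0.001]
wrist_force: [0.9, 0.2, -4.5]
width: 0.0212
time: 45.02
tool_pos: [0.475, 0.0003, 0.008]
ee_rot: [-1.571, 0.0, 0.0]
wrist_force: [0.0, 0.4, -4.4]
width: 0.0213
time: 45.28
tool_pos: [0.4752, 0.0001, 0.0078]
ee_rot: [-1.571, -0.0, -0.0]
wrist_force: [-1.7, 0.9, 0.6]
width: 0.0212
time: 45.52
tool_pos: [0.4753, 0.0001, 0.0077]
ee_rot: [-1.571, -0.001, -0.0]
wrist_force: [-2.9, 1.8, 5.2]
width: 0.0213
time: 45.78
tool_pos: [0.4754, 0.0001, 0.0077]
ee_rot: [-1.571, -0.001, -0.0]
wrist_force: [-4.1, 1.6, 10.3]
width: 0.0213
```

```bash
python3 -m creep '[[5,0,0,0,0,0,255],[10,0,0,0,0,0,255]]';python3 -m creep '[[5,0,0,0,0,0,255],[10,0,0,0,0,0,255]]';python3 -m creep '[[5,0,0,0,0,0,255],[10,0,0,0,0,0,255]]';python3 -m creep '[[-5,0,0,0,0,0,255],[-10,0,0,0,0,0,255]]';python3 -m creep '[[-5,0,0,0,0,0,255],[-10,0,0,0,0,0,255]]'
```

```text
time: 46.02
tool_pos: [0.482, -0.0002, 0.0076]
ee_rot: [-1.571, 0.007, 0.0]
wrist_force: [-13.5, 1.5, 16.7]
width: 0.0212
time: 46.28
tool_pos: [0.4921, -0.0004, 0.0076]
ee_rot: [-1.572, 0.006, 0.0]
wrist_force: [-14.2, -0.1, 16.8]
width: 0.0214
time: 46.52
tool_pos: [0.5021, -0.0004, 0.0076]
ee_rot: [-1.572, 0.006, 0.0]
wrist_force: [-12.4, 0.2, 15.6]
width: 0.0213
time: 46.78
tool_pos: [0.4997, -0.0005, 0.0082]
ee_rot: [-1.572, -0.011, -0.0]
wrist_force: [6.1, -0.2, 4.3]
width: 0.0211
time: 47.02
tool_pos: [0.4897, -0.0006, 0.0082]
ee_rot: [-1.572, -0.011, -0.0]
wrist_force: [5.5, 0.6, 4.6]
width: 0.0214
```

```bash
python3 -m creep '[[0,-60,0,0,0,0,255],[0,-117,0,0,0,0,255],[-5,-117,-60,0,0,0,255],[-10,-117,-120,0,0,0,255],[-20,-117,-180,0,0,0,255]]'; python3 -m creep '[[-5,0,-60,0,0,0,255],[-10,0,-103,0,0,0,255],[-10,0,-103,0,0,0,255],[-10,50,-103,0,0,0,255],[-10,95,-103,0,0,0,255]]'
python3 - <<'E'
from h import *
for c in("scene","side"):
    s=robot.snapshot(c);cv2.imwrite(f"pics/{c}22.png",s["color"])
    for d in robot.landmark_of("basket",c)[:2]: print(c,[round(float(x),3) for x in d["point"]],round(d["p"],2))
E
```

```text
time: 47.65
tool_pos: [0.4638, -0.1812, 0.1208]
ee_rot: [-1.57, 0.002, 0.001]
wrist_force: [0.9, 0.5, -5.1]
width: 0.0216
time: 48.28
tool_pos: [0.4544, -0.2817, 0.0252]
ee_rot: [-1.569, 0.001, 0.0]
wrist_force: [-0.2, -0.1, -4.6]
width: 0.0212
scene [0.512, -0.279, 0.002] 0.68
```

View pics/scene22.png

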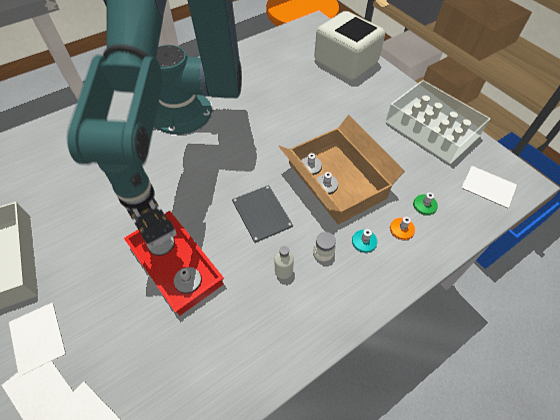

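```bash
python3 -m creep '[[0,12,0,0,0,0,255],[0,24,0,0,0,0,255],[0,24,0,0,0,0,255]]'; python3 -m creep '[[0,0.5,0,0,0,0,255],[0,0.5,0,0,0,0,150],[0,0.5,0,0,0,0,150],[0,0.5,0,0,0,0,150]]'; python3 -m creep '[[0,0,0,0,0,0,150],[0,-50,0,0,0,0,150],[0,-100,0,0,0,0,150],[0,-120,0,0,0,0,150],[0,-120,0,0,0,0,150]]'
python3 - <<'E'
from h import *
for c in("scene","side"):
    s=robot.snapshot(c);cv2.imwrite(f"pics/{c}23.png",s["color"])
    for n in ("basket","foot_B","foot_C"):
      for d in robot.landmark_of(n,c)[:5]: print(n,c,[round(float(x),3) for x in d["point"]],round(d["p"],2))
a=cv2.imread("pics/scene23.png")[200:330,110:240];b=cv2.imread("pics/side23.png")[80:180,240:380]
cv2.imwrite("pics/d23.png",np.hstack([cv2.resize(a,(400,400)),cv2.resize(b,(400,400))]))
E
```

```text
time: 48.85
tool_pos: [0.4554, -0.2833, 0.0037]
ee_rot: [-1.572, -0.001, 0.0]
wrist_force: [0.8, -0.1, -3.0]
width: 0.0216
time: 49.35
tool_pos: [0.4552, -0.2832, 0.0032]
ee_rot: [-1.571, -0.001, -0.0]
wrist_force: [-0.7, 0.1, 0.2]
width: 0.0387
time: 49.98
tool_pos: [0.4562, -0.2839, 0.1251]
ee_rot: [-1.574, -0.004, -0.0]
wrist_force: [0.7, 0.8, 0.2]
width: 0.0387
basket scene [0.513, -0.276, -0.002] 0.91
foot_B scene [0.576, -0.273, 0.003] 0.75
foot_B scene [0.744, 0.176, -0.003] 0.71
foot_B scene [0.777, 0.291, 0.0] 0.59
basket side [0.516, -0.273, -0.002] 0.9
basket side [0.577, -0.273, 0.006] 0.48
foot_B side [0.75, 0.175, 0.001] 0.78
foot_B side [0.578, -0.273, 0.006] 0.77
foot_B side [0.512, -0.001, -0.001] 0.67
foot_B side [0.777, 0.293, 0.001] 0.66
```

View pics/d23.png

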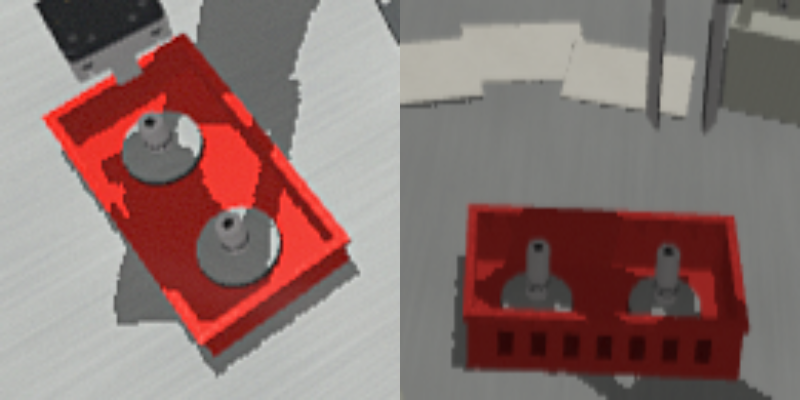

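```bash
python3 -m creep '[[0,0,60,0,0,0,150],[0,0,120,0,0,0,150],[0,0,180,0,0,0,150],[0,0,240,0,0,0,150],[0,0,300,0,0,0,150]]'; python3 -m creep '[[-2,0,60,0,0,0,150],[-5,0,120,0,0,0,150],[-5,0,180,0,0,0,150],[-5,0,199,0,0,0,150],[-5,0,199,0,0,0,150]]'
python3 - <<'E'
from h import *
for c in("scene","side"):
    s=robot.snapshot(c);cv2.imwrite(f"pics/{c}24.png",s["color"])
    for n in ("foot_E","foot_D"):
      for d in robot.landmark_of(n,c)[:3]: print(n,c,[round(float(x),3) for x in d["point"]],round(d["p"],2))
E
python3 -m creep '[[0,50,0,0,0,0,150],[0,95,0,0,0,0,150],[0,95,0,0,0,0,150]]'
```

```text
time: 51.0
tool_pos: [0.4546, 0.0188, 0.1226]
ee_rot: [-1.571, -0.0, -0.0]
wrist_force: [1.5, 0.2, -0.4]
width: 0.0387
time: 51.62
tool_pos: [0.4497, 0.2164, 0.1223]
ee_rot: [-1.572, 0.001, 0.002]
wrist_force: [0.7, -1.1, -0.5]
width: 0.0389
foot_E scene [0.452, 0.221, 0.006] 0.65
foot_E side [0.453, 0.218, 0.001] 0.81
foot_D side [0.538, 0.21, 0.006] 0.66
time: 52.3
tool_pos: [0.4467, 0.2139, 0.024]
ee_rot: [-1.574, 0.009, -0.002]
wrist_force: [0.6, 0.0, 0.7]
width: 0.0383
```

View pics/side24.png

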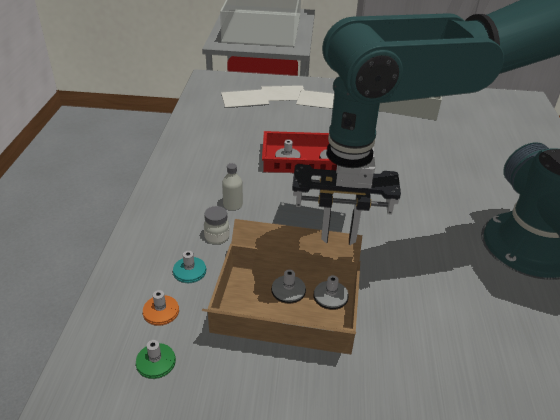

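```bash
python3 -m creep '[[0,12,0,0,0,0,150],[0,23,0,0,0,0,150],[0,23,0,0,0,0,150],[0,23,0,0,0,0,255],[0,23,0,0,0,0,255]]'; python3 -m creep '[[0,0,0,0,0,0,255],[0,0,0,0,0,0,255],[0,-40,0,0,0,0,255],[0,-90,0,0,0,0,255],[0,-120,0,0,0,0,255]]';python3 -m creep '[[10,0,-55,0,0,0,255],[20,0,-110,0,0,0,255],[25,0,-165,0,0,0,255],[25,0,-216,0,0,0,255],[25,0,-216,0,0,0,255]]'; python3 -m creep '[[0,40,0,0,0,0,255],[0,90,0,0,0,0,255],[0,115,0,0,0,0,255],[0,115,0,0,0,0,255]]';python3 -m creep '[[0,2,0,0,0,0,255],[0,2,0,0,0,0,255]]'; python3 -m creep '[[0,1,0,0,0,0,255],[0,1,0,0,0,0,255]]'
```

```text
time: 52.92
tool_pos: [0.4505, 0.2162, 0.0055]
ee_rot: [-1.57, -0.001, 0.0]
wrist_force: [0.5, 0.4, -0.4]
width: 0.0222
time: 53.55
tool_pos: [0.4499, 0.216, 0.1258]
ee_rot: [-1.571, -0.0, -0.0]
wrist_force: [0.7, 0.5, -5.0]
width: 0.0214
time: 54.18
tool_pos: [0.4736, -0.0033, 0.1228]
ee_rot: [-1.572, 0.004, -0.006]
wrist_force: [-0.1, 0.6, -5.6]
width: 0.0209
time: 54.68
tool_pos: [0.4724, 0.0012, 0.007]
ee_rot: [-1.57, 0.006, 0.001]
wrist_force: [0.8, 0.7, -4.7]
width: 0.0216
time: 54.92
tool_pos: [0.4751, 0.0003, 0.008]
ee_rot: [-1.571, -0.0, 0.0]
wrist_force: [-0.3, -0.1, -6.1]
width: 0.0216
time: 55.18
tool_pos: [0.4751, -0.0, 0.007]
ee_rot: [-1.571, -0.0, -0.0]
wrist_force: [0.4, 0.2, -4.6]
width: 0.0214
```

Contact was near 0.005 to 0.008 before; I'll press 4 mm more, in steps.

```bash
for i in 1; do :; done; python3 -m creep '[[0,1,0,0,0,0,255],[0,1,0,0,0,0,255]]'; python3 -m creep '[[0,1,0,0,0,0,255],[0,1,0,0,0,0,255]]'; python3 -m creep '[[0,1,0,0,0,0,255],[0,1,0,0,0,0,255]]'; python3 -m creep '[[0,1,0,0,0,0,255],[0,1,0,0,0,0,255]]'
```

```text
time: 55.42
tool_pos: [0.4749, -0.0, 0.0057]
ee_rot: [-1.571, 0.0, -0.0]
wrist_force: [0.5, 0.2, -5.3]
width: 0.0212
time: 55.68
tool_pos: [0.4749, -0.0, 0.0047]
ee_rot: [-1.571, 0.0, -0.0]
wrist_force: [-0.1, -1.0, -4.6]
width: 0.0212
time: 55.92
tool_pos: [0.4753, -0.0001, 0.0043]
ee_rot: [-1.571, -0.001, -0.0]
wrist_force: [-1.2, 0.1, -2.1]
width: 0.0212
time: 56.18
tool_pos: [0.4757, -0.0001, 0.0042]
ee_rot: [-1.571, -0.002, 0.0]
wrist_force: [-3.1, 0.1, 6.4]
width: 0.0214
```

```bash
python3 -m creep '[[0,1,0,0,0,0,255],[0,2,0,0,0,0,255]]'; python3 -m creep '[[5,0,0,0,0,0,255],[10,0,0,0,0,0,255]]';python3 -m creep '[[5,0,0,0,0,0,255],[10,0,0,0,0,0,255]]';python3 -m creep '[[5,0,0,0,0,0,255],[10,0,0,0,0,0,255]]';python3 -m creep '[[-5,0,0,0,0,0,255],[-10,0,0,0,0,0,255]]';python3 -m creep '[[-5,0,0,0,0,0,255],[-10,0,0,0,0,0,255]]'
```

```text
time: 56.42
tool_pos: [0.4762, -0.0001, 0.0041]
ee_rot: [-1.571, -0.003, 0.0]
wrist_force: [-7.9, 1.0, 18.8]
width: 0.0213
time: 56.68
tool_pos: [0.4864, -0.0003, 0.0042]
ee_rot: [-1.572, -0.003, 0.0]
wrist_force: [-6.1, -0.5, 13.3]
width: 0.0213
time: 56.92
tool_pos: [0.4965, -0.0003, 0.0042]
ee_rot: [-1.572, -0.003, 0.0]
wrist_force: [-7.0, -0.2, 14.0]
width: 0.0213
time: 57.18
tool_pos: [0.5065, -0.0003, 0.0042]
ee_rot: [-1.572, -0.003, 0.0]
wrist_force: [-6.5, -0.1, 12.5]
width: 0.0215
time: 57.42
tool_pos: [0.5003, -0.0005, 0.0043]
ee_rot: [-1.572, -0.012, -0.0]
wrist_force: [3.8, 0.1, 6.5]
width: 0.0214
time: 57.68
tool_pos: [0.4902, -0.0005, 0.0043]
ee_rot: [-1.572, -0.012, -0.0]
wrist_force: [3.4, 0.9, 6.6]
width: 0.0216
```

```bash
python3 -m creep '[[0,-60,0,0,0,0,255],[0,-121,0,0,0,0,255],[0,-121,0,0,0,0,255],[-18,-121,50,0,0,0,255],[-35,-121,105,0,0,0,255]]'; python3 -m creep '[[0,0,55,0,0,0,255],[0,0,111,0,0,0,255],[0,0,111,0,0,0,255],[0,45,111,0,0,0,255],[0,95,111,0,0,0,255]]';  python3 -m creep '[[0,12,0,0,0,0,255],[0,27,0,0,0,0,255],[0,27,0,0,0,0,255],[0,27,0,0,0,0,150],[0,27,0,0,0,0,150]]'; python3 -m creep '[[0,0,0,0,0,0,150],[0,0,0,0,0,0,150],[0,-50,0,0,0,0,150],[0,-100,0,0,0,0,150],[0,-120,0,0,0,0,150]]';python3 - <<'E'
from h import *
s=robot.snapshot("side");cv2.imwrite("pics/side25.png",s["color"])
a=s["color"][160:340,200:370];cv2.imwrite("pics/c25.png",cv2.resize(a,None,fx=4,fy=4,interpolation=0)[:600])
E
```

```text
time: 58.3
tool_pos: [0.4484, 0.1054, 0.1187]
ee_rot: [-1.571, 0.004, -0.003]
wrist_force: [1.0, 0.5, -5.6]
width: 0.0213
time: 58.92
tool_pos: [0.4498, 0.2152, 0.0243]
ee_rot: [-1.572, 0.0, -0.0]
wrist_force: [0.3, -0.5, -5.0]
width: 0.0212
time: 59.55
tool_pos: [0.452, 0.2165, 0.0019]
ee_rot: [-1.569, -0.004, -0.0]
wrist_force: [0.1, 0.1, -1.2]
width: 0.0369
time: 60.18
tool_pos: [0.4519, 0.2167, 0.1238]
ee_rot: [-1.569, -0.006, 0.0]
wrist_force: [-0.2, -0.3, -0.8]
width: 0.0387
```

View pics/c25.png

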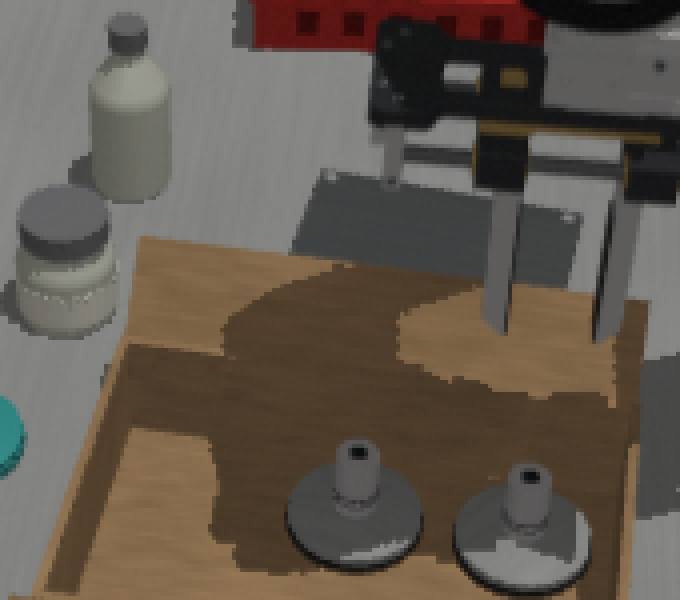

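```bash
python3 -m creep '[[40,0,-45,0,0,0,255],[79,0,-90,0,0,0,255],[79,0,-131,0,0,0,255],[79,0,-131,0,0,0,255],[79,0,-131,0,0,0,255]]'; python3 -m creep '[[0,30,0,0,0,0,255],[0,63,0,0,0,0,255],[0,63,0,0,0,0,255],[0,63,0,0,0,0,255]]'; python3 -m creep '[[0,0,20,0,0,0,255],[0,0,40,0,0,0,255],[0,0,60,0,0,0,255],[0,0,75,0,0,0,255],[0,0,75,0,0,0,255]]';python3 - <<'E'
from h import *
s=robot.snapshot("side");cv2.imwrite("pics/side26.png",s["color"]);s=robot.snapshot("scene");cv2.imwrite("pics/scene26.png",s["color"])
for c in("scene","side"):
    for n in ("flap_right_edge","flap_left_edge"):
      for d in robot.landmark_of(n,c)[:2]: print(n,c,[round(float(x),3) for x in d["point"]],round(d["p"],2))
E
```

```text
time: 60.85
tool_pos: [0.5286, 0.0854, 0.1191]
ee_rot: [-1.57, 0.001, -0.0]
wrist_force: [-0.2, 0.2, -0.3]
width: 0.0001
time: 61.35
tool_pos: [0.5296, 0.0859, 0.058]
ee_rot: [-1.571, -0.002, 0.001]
wrist_force: [0.3, 0.4, 0.4]
width: 0.0005
time: 61.98
tool_pos: [0.5287, 0.162, 0.0566]
ee_rot: [-1.569, 0.001, 0.002]
wrist_force: [-0.5, 0.4, -0.3]
width: 0.0005
flap_right_edge scene [0.531, 0.19, 0.115] 0.63
flap_right_edge scene [0.541, 0.249, -0.001] 0.38
flap_left_edge scene [0.546, 0.377, 0.101] 0.96
flap_right_edge side [0.533, 0.189, 0.112] 0.88
flap_right_edge side [0.454, -0.283, 0.006] 0.15
flap_left_edge side [0.544, 0.375, 0.105] 0.56
```

View pics/scene26.png

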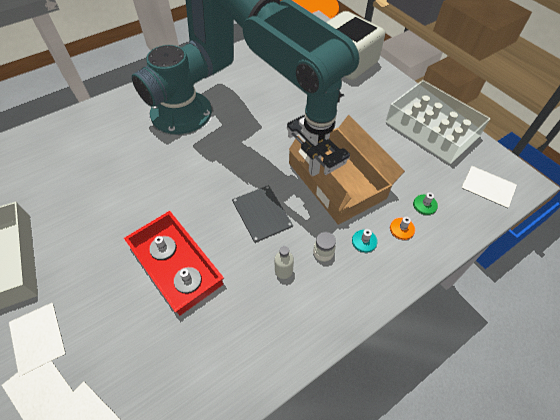

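```bash
python3 -m creep '[[0,0,12,0,0,0,255],[0,0,24,0,0,0,255],[0,0,36,0,0,0,255],[0,0,43,0,0,0,255],[0,0,43,0,0,0,255]]'
python3 - <<'E'
from h import *
s=robot.snapshot("side");s=robot.snapshot("scene")
for c in("scene","side"):
    for n in ("flap_right_edge",):
      for d in robot.landmark_of(n,c)[:2]: print(n,c,[round(float(x),3) for x in d["point"]],round(d["p"],2))
E
```

```text
time: 62.9
tool_pos: [0.5289, 0.2042, 0.0568]
ee_rot: [-1.57, -0.0, 0.001]
wrist_force: [-0.4, -0.5, 0.6]
width: 0.0003
flap_right_edge scene [0.533, 0.211, 0.092] 0.67
flap_right_edge side [0.536, 0.209, 0.088] 0.55
```

```bash
python3 -m creep '[[0,3,0,0,0,0,255],[0,6,0,0,0,0,255],[0,8,0,0,0,0,255],[0,8,0,0,0,0,255]]'
python3 - <<'E'
from h import *
s=robot.snapshot("side");cv2.imwrite("pics/side27.png",s["color"]);s=robot.snapshot("scene")
for c in("scene","side"):
    for n in ("flap_right_edge",):
      for d in robot.landmark_of(n,c)[:2]: print(n,c,[round(float(x),3) for x in d["point"]],round(d["p"],2))
E
```

```text
time: 63.6
tool_pos: [0.5288, 0.2027, 0.0483]
ee_rot: [-1.571, 0.001, -0.0]
wrist_force: [0.8, 0.2, -0.5]
width: 0.0004
flap_right_edge scene [0.532, 0.217, 0.079] 0.68
flap_right_edge scene [0.547, 0.374, 0.102] 0.43
flap_right_edge side [0.534, 0.213, 0.079] 0.62
```

View pics/side27.png

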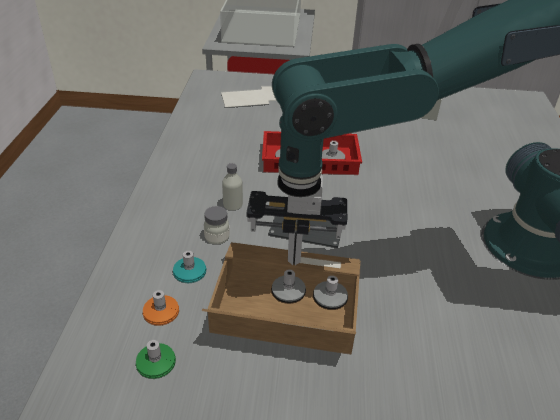

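```bash
python3 -m creep '[[0,4,0,0,0,0,255],[0,4,0,0,0,0,255],[0,-35,0,0,0,0,255],[0,-75,0,0,0,0,255],[0,-75,0,0,0,0,255]]'; python3 -m creep '[[4,0,55,0,0,0,255],[8,0,110,0,0,0,255],[12,0,165,0,0,0,255],[16,0,212,0,0,0,255],[16,0,212,0,0,0,255]]'; python3 -m creep '[[0,0,0,0,0,0,255],[0,33,0,0,0,0,255],[0,65,0,0,0,0,255],[0,65,0,0,0,0,255],[0,65,0,0,0,0,255]]'
python3 - <<'E'
from h import *
s=robot.snapshot("side");cv2.imwrite("pics/side28.png",s["color"]);s=robot.snapshot("scene")
for c in("scene","side"):
    for n in ("flap_right_edge","flap_left_edge"):
      for d in robot.landmark_of(n,c)[:2]: print(n,c,[round(float(x),3) for x in d["point"]],round(d["p"],2))
E
```

```text
time: 64.42
tool_pos: [0.5316, 0.2037, 0.1281]
ee_rot: [-1.569, -0.008, -0.0]
wrist_force: [0.4, -0.4, 0.1]
width: 0.0003
time: 65.05
tool_pos: [0.5433, 0.4175, 0.1202]
ee_rot: [-1.573, 0.004, 0.004]
wrist_force: [0.2, -0.1, 0.8]
width: 0.0006
time: 65.68
tool_pos: [0.5459, 0.4143, 0.0603]
ee_rot: [-1.57, -0.002, -0.001]
wrist_force: [0.7, -0.0, 0.5]
width: 0.0008
flap_right_edge scene [0.575, -0.276, 0.001] 0.68
flap_right_edge scene [0.531, 0.213, 0.079] 0.65
flap_left_edge scene [0.545, 0.372, 0.099] 0.79
flap_left_edge side [0.544, 0.376, 0.102] 0.87
```

View pics/side28.png

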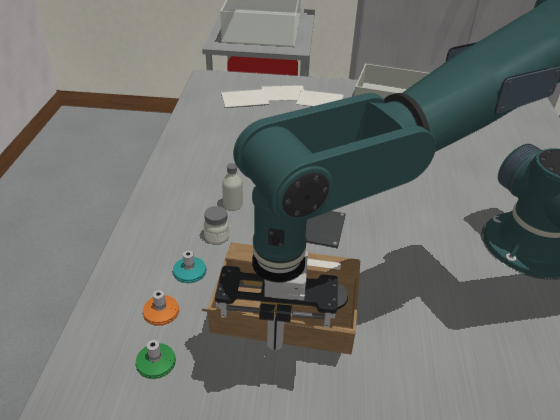

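```bash
python3 -m creep '[[0,0,-20,0,0,0,255],[0,0,-40,0,0,0,255],[0,0,-60,0,0,0,255],[0,0,-75,0,0,0,255],[0,0,-75,0,0,0,255]]'; python3 -m creep '[[0,0,-12,0,0,0,255],[0,0,-24,0,0,0,255],[0,0,-36,0,0,0,255],[0,0,-43,0,0,0,255],[0,0,-43,0,0,0,255]]'; python3 -m creep '[[0,4,0,0,0,0,255],[0,8,0,0,0,0,255],[0,11,0,0,0,0,255],[0,11,0,0,0,0,255]]'
python3 - <<'E'
from h import *
s=robot.snapshot("side");cv2.imwrite("pics/side29.png",s["color"]);s=robot.snapshot("scene")
for c in("scene","side"):
    for n in ("flap_right_edge","flap_left_edge"):
      for d in robot.landmark_of(n,c)[:2]: print(n,c,[round(float(x),3) for x in d["point"]],round(d["p"],2))
E
```

```text
time: 66.6
tool_pos: [0.5452, 0.3378, 0.0589]
ee_rot: [-1.572, -0.0, -0.002]
wrist_force: [-0.2, -0.5, 0.2]
width: 0.0005
time: 67.22
tool_pos: [0.5451, 0.296, 0.0587]
ee_rot: [-1.572, 0.0, -0.001]
wrist_force: [0.3, 0.2, 0.7]
width: 0.0003
time: 67.72
tool_pos: [0.5446, 0.2971, 0.0471]
ee_rot: [-1.571, 0.001, 0.0]
wrist_force: [0.9, -0.2, 0.1]
width: 0.0008
flap_right_edge scene [0.534, 0.215, 0.075] 0.63
flap_left_edge scene [0.543, 0.287, 0.067] 0.68
flap_left_edge scene [0.704, 0.06, 0.003] 0.15
flap_right_edge side [0.533, 0.214, 0.076] 0.71
flap_left_edge side [0.539, 0.285, 0.071] 0.77
```

View pics/side29.png

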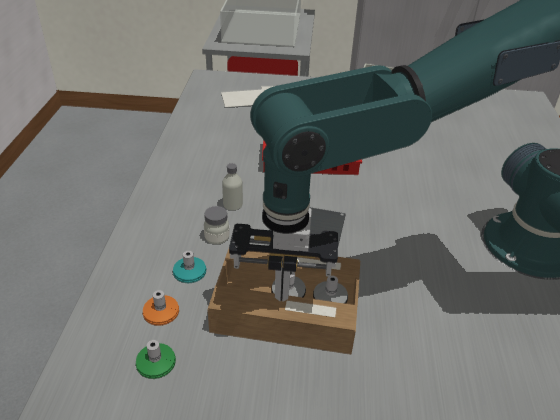

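```bash
python3 -m creep '[[0,-50,0,0,0,0,255],[0,-110,0,0,0,0,255],[0,-150,-50,0,0,0,255],[0,-150,-110,0,0,0,255],[0,-150,-150,0,0,0,255]]'; python3 -m creep '[[-30,0,-50,0,0,0,255],[-60,0,-100,0,0,0,255],[-90,0,-130,0,0,0,255],[-90,0,-130,0,0,0,255]]'
python3 - <<'E'
from h import *
for c in("scene","side"):
    s=robot.snapshot(c);cv2.imwrite(f"pics/{c}30.png",s["color"])
    for n in ("flap_right_edge","flap_left_edge","basket","foot_B","foot_C","foot_D","foot_E","foot_F","spray","jar"):
      for d in robot.landmark_of(n,c)[:3]: print(n,c,[round(float(x),3) for x in d["point"]],round(d["p"],2))
E
```

```text
time: 68.65
tool_pos: [0.5454, 0.145, 0.1993]
ee_rot: [-1.571, -0.003, -0.001]
wrist_force: [0.2, -0.3, 0.2]
width: 0.0007
time: 69.15
tool_pos: [0.4539, 0.0155, 0.1986]
ee_rot: [-1.571, -0.002, -0.004]
wrist_force: [0.2, 0.1, 0.0]
width: 0.0003
flap_right_edge scene [0.531, 0.215, 0.073] 0.93
flap_left_edge scene [0.54, 0.289, 0.072] 0.92
basket scene [0.514, -0.278, -0.003] 0.63
foot_B scene [0.777, 0.292, -0.002] 0.83
foot_B scene [0.744, 0.174, -0.003] 0.81
foot_B scene [0.529, 0.165, 0.071] 0.61
foot_F scene [0.758, 0.405, 0.002] 0.88
foot_F scene [0.459, -0.281, 0.006] 0.69
foot_F scene [0.688, -0.054, 0.0] 0.32
spray scene [0.69, -0.054, 0.001] 0.67
jar scene [0.707, 0.064, 0.002] 0.8
flap_right_edge side [0.533, 0.213, 0.073] 0.97
flap_left_edge side [0.537, 0.289, 0.073] 0.73
flap_left_edge side [0.533, 0.213, 0.073] 0.19
basket side [0.515, -0.276, 0.0] 0.67
foot_B side [0.776, 0.29, 0.002] 0.83
foot_B side [0.75, 0.176, 0.002] 0.73
foot_B side [0.574, -0.275, 0.005] 0.67
foot_D side [0.536, 0.207, 0.008] 0.86
foot_E side [0.455, 0.219, 0.002] 0.74
foot_F side [0.456, -0.284, 0.004] 0.76
foot_F side [0.757, 0.407, -0.001] 0.7
spray side [0.693, -0.056, 0.004] 0.92
jar side [0.707, 0.063, -0.001] 0.77
```

View pics/side30.png

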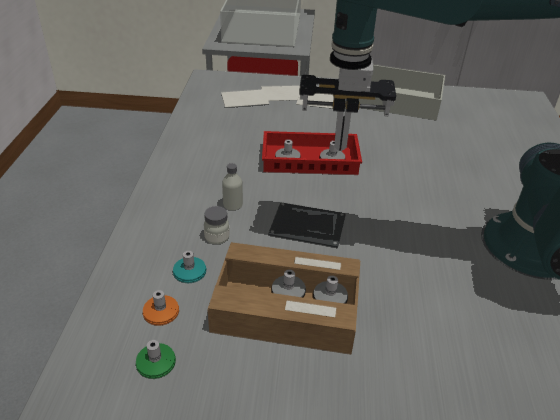

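View pics/scene30.png

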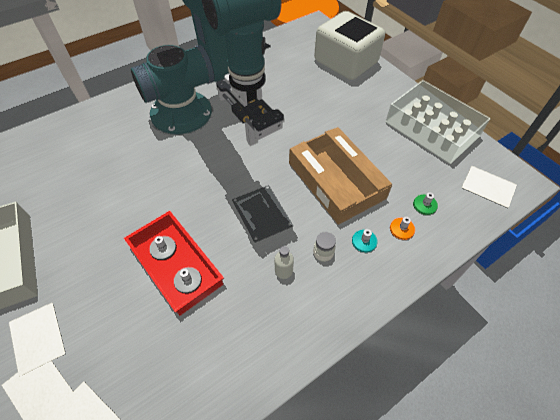

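```bash
python3 -c "
from bench import robot
print(robot.close_job())"
```

```text
the job is handed in; nothing more can be done
None
```

The job is handed in, at about 69 s of the 210 s. Four feet were present: two gripped well and are in the red basket, two were slippery and are back in the carton under shut flaps.

I swung both flaps open to about 2.35 rad. Each foot was then dragged sole down across the plate:

| Foot (place in carton) | Drag / load | Verdict | Where it is now |
|---|---|---|---|
| -y row, +x place | about 0.61 | sound | basket |
| +y row, +x place | about 0.64 | sound | basket |
| -y row, middle | about 0.25 | glazed | carton |
| -y row, -x place | about 0.34, the same on a retest | glazed | carton |

**Last checks:**
- **Feet:** all four stand upright. The basket feet are near x = ±60 mm in the basket frame. The carton feet are at their original places, about y = -40 mm.
- **Flaps:** both read about 0.1 to 0.15 rad, against the 0.35 rad limit.
- **Bottle, jar and basket:** where they started, within measurement error.
- **Arm:** clear of everything.

**What disagreed:**
- The visible fingertips sit about 17 mm short of the reported TCP. My first flap sweeps passed over the left flap because of this. I corrected for it by eye afterwards.
- Three drag readings fell slightly outside the stated friction ranges: 0.34 is above the glazed maximum of 0.25, and 0.61 and 0.64 are just below the sound minimum of 0.65. I sorted by the clear gap between the two groups. The foot at 0.34 is the least certain.

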